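Index, load and lock the clamp carousel

ROBOT

A 6-joint arm with a two-finger parallel gripper is mounted at the origin on the work surface. World frame = base frame: x ahead of the robot, y to its left, z up, the work surface at z = 0. Lengths are in mm, angles in rad, forces in N, time in s.
With the tool pointing down it reaches from about 300 to 750 mm from the base axis. Payload 8.5 kg.
Tool frame: the origin (TCP) lies at the very end of the fingers, on their centre line; the grasp point (between the pads) lies 19 mm behind it; z points along the fingers, y is the line along which they close (so a half turn about z gives the same grasp; the last joint's range is limited). The gripper opens to 88 mm and grips with 3 to 60 N. Pads are 18 mm wide; open, the fingers measure 123 mm over their backs; the gripper's body (75 mm by 187 mm) begins 45 mm behind the grasp point.
Start: joints at [0.943, 0.381, 1.297, -0, 1.464, -0.215], TCP at [220.636, 503.786, 238.748] pointing down, gripper open.
Joint ranges: [-3.11, 3.11], [-0.89, 2.33], [0.22, 2.48], [-1.42, 4.56], [0.17, 2.85], [-2.88, 2.88]. Speed limits (rad/s): [2.39, 2.39, 3.14, 3.14, 3.14, 3.14].

INTERFACE

Orientations are given as a unit quaternion [w, x, y, z].
In Python, from plant import arm gives the robot as it stands.
- The arm moves only by the tool nudge_tcp, called after "Call:" by a JSON object that holds its "fn" and its "kwargs". Schema: {"type":"object","properties":{"deltas":{"type":"array","items":{"type":"object","properties":{"jaw":{"type":"number"},"x":{"type":"number"},"y":{"type":"number"},"z":{"type":"number"},"drx":{"type":"number"},"dry":{"type":"number"},"drz":{"type":"number"}},"additionalProperties":false,"required":["jaw"]},"minItems":1,"maxItems":8},"only":{"type":"string"},"quiet":{"type":"boolean"},"lines":{"type":"string"}},"required":["deltas"],"additionalProperties":false}. deltas is a list of rows, 1 to 8 of them, each an object with the fields jaw (the finger opening in mm), x, y, z (the shift in shares of the most that a row can go, 1 being 62.5 mm), drx, dry, drz (a rotation vector in units of 0.25 rad); a field left out counts as zero (the opening has to be given); each row shifts and turns the commanded pose from where the row before left it, along the tool's axes as they then stand; what a row does not reach is not made up. A row lasts 1/8 s, in which the tool goes at most 62.5 mm and 0.188 rad, less where a joint would pass 70% of its speed; a pose out of reach is approached as far as the arm can. The fingers move at their own pace and stop on an object; the grip force is fixed at half the most. Time passes only in rows, so rows that do not move let the fingers close. The tool returns the time, the measured TCP pose, the force, the opening and the grip force at its end. only (a regular expression) keeps the lines of the reply that match it, lines (a string "A,B") keeps lines A to B, and quiet returns only ok. Input that does not fit is refused with a message, and nothing moves.
- arm.state(): the state, without advancing time (a new reading comes with each control period).
- arm.read_camera(name): name is "scene" or "top" or "wrist"; returns a dict with "image" (420x560x3 uint8, blue, green, red), "fx", "fy", "cx", "cy" (pixels), "R" (3x3) and "t" (3): a world point X has camera coordinates R X + t. Camera axes: x right, y down, z forward; pixel columns grow to the right and rows downward; lengths in mm; the calibration is good to about 2 mm. A picture is of the moment at which its call begins. There is no depth.
- arm.hand_in(): hands the job in; it is judged then, once.
The state is a dict: "clock": time; "qpos": joint angles; "joint_velocities": joint speeds; "effort": joint torques, N m; "tool_pos": TCP position; "tcp_rot": TCP orientation; "force": force on the tool from outside, world axes, zero at the start; "moment": the same for the moment, N m; "finger_gap": finger opening in mm; "gripper_force": force on a finger pad.
Only numpy, scipy, OpenCV 4.12 (cv2) and the standard library are available. Lean on these libraries where they do the work, as an engineer would, in place of code of your own. Each camera call takes 0.05 s, during which the arm holds its last target. There are 200 camera calls.

TASK

Load the clamp carousel: lift its stop tab out of the inner notch and drop it into the outer notch so that the tray can spin, then turn the crank until the open bay hidden under the upper tray has come round squarely to the front, its two rim lugs evenly either side of the stop rail. Put every roller clamp from the counter into that bay, and only then lift the tab back and drop it fully into the inner notch, between the lugs, so that the tray is locked. Leave the specimen jar, the forceps and the cap dish where they are.

Things in the scene. Friction and masses are not known exactly. Their poses are not given: they have to be found in the camera images.
- carousel: fixed base of the clamp carousel, a white disc 352 mm across, turned up to 0.12 rad; origin at its centre on the counter, z up, -x its front (towards the robot). The tray turns about this z axis. The stop rail is on its left (+y) side, running out along y on the line x = 0
- upper_tray (a point): centre of the top (z 94 mm) of the fixed white upper tray that roofs the rear half of the rotating tray: carousel x 20 to 170 mm, y +-145, underside z 88, lips to z 104, on two posts at (162, +-125)
- notch_in (a point): rail floor (z 20 mm) in the middle of the inner, locking notch, at carousel (0, 196) mm. The rail has two aluminium cheeks, 10 to 26 mm either side of its centre line, tops at z 34, from y 178 to 250; a notch is a 14 mm gap in both cheeks, open down to the floor
- notch_out (a point): the same point of the outer, parking notch, at carousel (0, 232) mm, 36 mm farther out; there the tab is clear of the rim lugs
- stop_tab: loose stop tab, about 90 g. Cross plate 60 (x) x 8 (y) x 14 mm high lies in a notch, bar 14 mm wide from y -34 (nose, towards the tray) to +16 between the cheeks: 3 mm play all ways. Black grip fin 16 (x) x 22 (y) mm over the cross point, z 14 to 58. Origin: underside at the cross point, on the notch point when seated. Axes as the carousel's. Starts in the inner notch
- tray (a joint): angle of the tray, rad, counter-clockwise from above; endless both ways. 0 or any multiple of 2 pi: open bay at the front, as wanted. Starts at 2.4 to 3.9 (bay under the upper tray). Friction about 0.06 N m; stays where left. The tray is a grey disc 316 mm across, top at z 22 mm, with one open bay and three white lidded ones (18 mm high)
- lugs (a point): point midway between the tray's two steel rim lugs, 164 mm from the axis, a quarter turn clockwise (from above) from the open bay. Each lug is 12 mm wide, radius 154 to 174, z 18 to 34, 0.17 rad to its side. With the bay at the front they stand either side of the rail's inner end and the nose of the tab in the inner notch (tip at radius 162) fits between, 0.09 rad play
- bay_in (a point): centre of the floor of the tray's open bay, 92.5 mm from the axis, 22 mm above the counter; axes turn with the tray, -x outwards. Inside 85 mm (x) by 130 mm (y); walls 4 mm thick, 18 mm high
- knob_top (a point): top centre of the crank knob: black upright cylinder 18 mm across, z 134 to 174 mm, spinning freely on its pin, 60 mm from the axis, on a steel crank arm (z 125 to 133) fixed to the tray's shaft (16 mm across, hub 26 mm). The crank points exactly away from the open bay and turns the tray 1:1
- clamp0: a yellow plastic roller clamp (all clamps are alike; 4 to 6 of them are present), a bar 46 mm long (its x) x 18 wide (y), 14 high, with small cheeks and a roller standing up to 18 mm; 18 g. Origin: centre of the underside. It starts lying roller up on the counter left of the carousel, at any yaw
- clamp1: a yellow plastic roller clamp (all clamps are alike; 4 to 6 of them are present), a bar 46 mm long (its x) x 18 wide (y), 14 high, with small cheeks and a roller standing up to 18 mm; 18 g. Origin: centre of the underside. It starts lying roller up on the counter left of the carousel, at any yaw
- clamp2: a yellow plastic roller clamp (all clamps are alike; 4 to 6 of them are present), a bar 46 mm long (its x) x 18 wide (y), 14 high, with small cheeks and a roller standing up to 18 mm; 18 g. Origin: centre of the underside. It starts lying roller up on the counter left of the carousel, at any yaw
- clamp3: a yellow plastic roller clamp (all clamps are alike; 4 to 6 of them are present), a bar 46 mm long (its x) x 18 wide (y), 14 high, with small cheeks and a roller standing up to 18 mm; 18 g. Origin: centre of the underside. It starts lying roller up on the counter left of the carousel, at any yaw
- clamp4: a yellow plastic roller clamp (all clamps are alike; 4 to 6 of them are present), a bar 46 mm long (its x) x 18 wide (y), 14 high, with small cheeks and a roller standing up to 18 mm; 18 g. Origin: centre of the underside. It starts lying roller up on the counter left of the carousel, at any yaw
- clamp5: a yellow plastic roller clamp (all clamps are alike; 4 to 6 of them are present), a bar 46 mm long (its x) x 18 wide (y), 14 high, with small cheeks and a roller standing up to 18 mm; 18 g. Origin: centre of the underside. It starts lying roller up on the counter left of the carousel, at any yaw
- jar: bystander: frosted glass specimen jar with white lid, 60 mm across, 75 mm high; origin at the centre of its underside
- cap_dish: bystander: green plastic dish of luer caps, 84 mm across, 22 mm high; origin at the centre of its underside
- forceps: bystander: steel Kocher forceps, 165 mm long, rings to -x, lying flat; origin at the box joint, on the counter

How it is judged:
By the outcome, as a careful person would: the job done as asked, in the order asked, and still so for the second after the job is handed in, with the robot touching nothing.
Of clamp0, clamp1, clamp2, clamp3, clamp4, clamp5 only 4 to 6 are there at a start; the rules pass over those that are not, and their reading is None.
At some moment in a run one of clamp0, clamp1, clamp2, clamp3, clamp4, clamp5 may be knocked a few centimetres aside while the robot is not near it.
Once in a run the grip may slacken for a moment while it holds something.
It also fails if it takes over 210 s, if anything falls off the work surface, if the arm or the gripper's body presses on something with over 40 N, if the wrist force passes 120 N, or if a joint passes its speed limit or range.

## Working session

There is one attempt and no reset: what is moved stays moved. The work goes in short steps, Python scripts to look and compute and a tool call to move; the robot and the scene stay as the last step left them, time stands still between calls to the robot, and variables do not carry over. Pictures are saved under pics/ and viewed, at most 14 in all, crops included, and the job is handed in when it is done.

```bash
ls; mkdir -p pics; python3 - <<'E'
from plant import arm
import cv2
s=arm.state();print(s)
for n in("scene","top"):
    r=arm.read_camera(n);cv2.imwrite(f"pics/{n}0.png",cv2.resize(r["image"],(800,600),interpolation=cv2.INTER_CUBIC));print(n,r["fx"],r["fy"],r["cx"],r["cy"],r["R"],r["t"])
E
```

```text
pics
plant.py
{'clock': 0.0, 'qpos': array([ 9.42721924e-01,  3.81231505e-01,  1.29823512e+00, -2.20513865e-05,
        1.46364827e+00, -2.15290175e-01]), 'joint_velocities': array([-0.00155904, -0.00017645, -0.00102359, -0.001721  ,  0.00046069,
       -0.00108904]), 'effort': array([-3.27934840e-04, -4.37929738e+01, -2.24557042e+01,  7.13577401e-02,
        3.52436712e-02, -8.34781008e-05]), 'tool_pos': array([220.47120736, 503.56923103, 238.12736727]), 'tcp_rot': array([-3.01523377e-04,  2.04928705e-01,  9.78776607e-01, -6.98936779e-04]), 'force': array([-0.65638717,  0.88112034,  0.17198247]), 'moment': array([-0.0272823 ,  0.00012647, -0.02521461]), 'gripper_force': 0.0, 'finger_gap': 88.23938372325145}
scene 470.1692171984556 470.1692171984556 279.22695701862676 204.62414332287233 [[-0.17665334  0.98408827 -0.01907531]
 [ 0.56825542  0.08614503 -0.8183305 ]
 [-0.80366621 -0.15540047 -0.57443131]] [ 124.12524097 -209.0570565  1626.85114938]
top 462.83802914286525 462.83802914286525 279.09097224906907 209.28430856395414 [[-4.92083257e-04 -9.99962024e-01 -8.70106215e-03]
 [-9.83240808e-01  2.07011711e-03 -1.82299831e-01]
 [ 1.82310920e-01  8.46553269e-03 -9.83204487e-01]] [   9.06121953  579.71772694 1154.79913278]
```
View pics/top0.png

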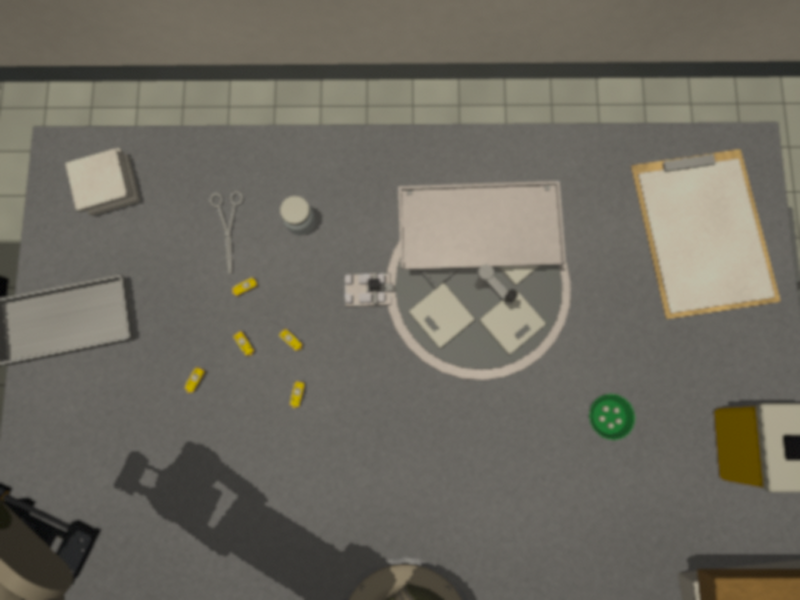

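View pics/scene0.png

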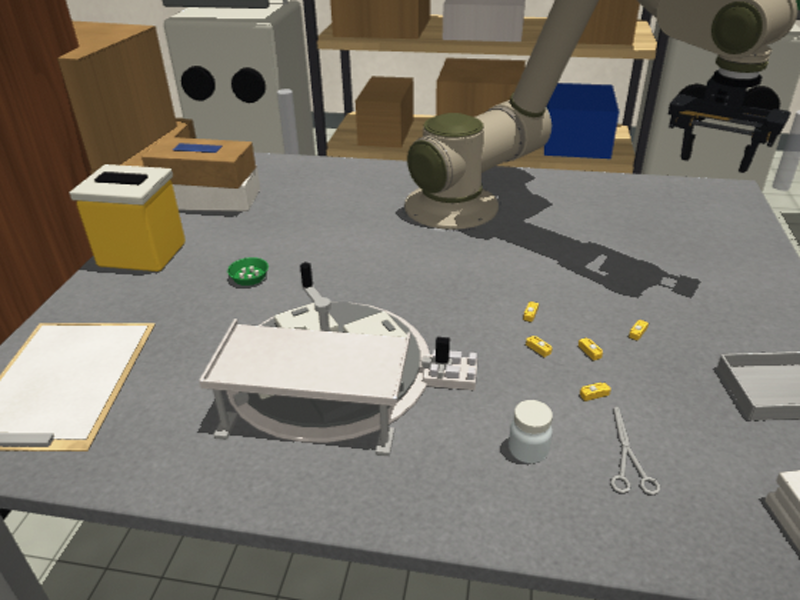

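The top view shows five clamps, at about (245,286), (244,343), (290,340), (195,380) and (297,394). The carousel centre is near (481,288), the tab fin near (375,285) and the knob near (510,296). Next I'll take closer crops.

```bash
cat > h.py <<'E'
from plant import arm
import cv2, numpy as np
from scipy.spatial.transform import Rotation as Ro
def un(r,u,v,z):
    d=r["R"].T@np.array([(u-r["cx"])/r["fx"],(v-r["cy"])/r["fy"],1]); c=-r["R"].T@r["t"]
    return c+d*(z-c[2])/d[2]
def pj(r,X):
    p=r["R"]@np.array(X,float)+r["t"]; return np.array([r["fx"]*p[0]/p[2]+r["cx"],r["fy"]*p[1]/p[2]+r["cy"]])
def crop(r,x0,y0,w,k,f):  # w wide, 3/4 w high
    h=int(w*.75); cv2.imwrite(f,cv2.resize(r["image"][y0:y0+h,x0:x0+w],(int(w*k),int(h*k)),interpolation=cv2.INTER_CUBIC))
def rot(s=None):
    s=s or arm.state(); q=s["tcp_rot"]; return Ro.from_quat([q[1],q[2],q[3],q[0]])
def go(x,y,z,yaw=None):
    """tool-axis shift to target TCP; yaw = world angle of tool y axis (mod pi)"""
    s=arm.state(); R=rot(s); d=R.inv().apply(np.array([x,y,z])-s["tool_pos"])
    print("tcp",s["tool_pos"].round(1),"dxyz",d.round(1),end=" ")
    yt=R.apply([0,1,0]); cur=np.arctan2(yt[1],yt[0]); print("yaw %.3f"%cur,end=" ")
    if yaw is not None:
        e=(yaw-cur+np.pi/2)%np.pi-np.pi/2; print("rz %.3f"%-e,"j6 %.2f"%s["qpos"][5],end=" ")
    tilt=R.apply([0,0,1]); print("tilt",R.inv().apply(np.cross(tilt,[0,0,-1])).round(4),"F",s["force"].round(1),"t",round(s["clock"],1))
def clamps(r,z=14):
    hsv=cv2.cvtColor(r["image"],cv2.COLOR_BGR2HSV); m=cv2.inRange(hsv,(22,150,90),(34,255,255))
    n,L,st,c=cv2.connectedComponentsWithStats(m); o=[]
    for i in range(1,n):
        if 15<st[i,4]<8000:
            ys,xs=np.where(L==i); P=np.array([un(r,a,b,z)[:2] for a,b in zip(xs,ys)]); 
            w,V=np.linalg.eigh(np.cov(P.T)); yaw=np.arctan2(V[1,1],V[0,1])
            o.append((P.mean(0).round(1),round(float(yaw),3),(np.sqrt(np.maximum(w,0)*12)).round(0),st[i,4]))
    return o
E
python3 - <<'E'
from h import *
r=arm.read_camera("top")
for c in clamps(r): print(c)
k=.7
print("centre",un(r,481*k,288*k,20),"fin",un(r,375*k,284*k,78),"knob",un(r,510*k,296*k,174),"hub",un(r,485*k,272*k,133))
crop(r,225,115,190,4.2,"pics/top1.png")
s=arm.read_camera("scene")
for c in clamps(s): print(c)
crop(s,150,170,200,4,"pics/sc1.png")
E
```

```text
(array([611.5, 302.4]), 2.027, array([19., 49.]), np.int32(98))
(array([510.4, 210. ]), 0.832, array([17., 50.]), np.int32(91))
(array([503.4, 298. ]), -2.549, array([19., 50.]), np.int32(103))
(array([435.8, 387.4]), 2.651, array([20., 50.]), np.int32(108))
(array([409.5, 196.2]), 2.921, array([19., 49.]), np.int32(100))
(array([ 315.5, -601.7]), -3.112, array([ 68., 126.]), np.int32(1329))
centre [ 606.59658583 -146.31683976   20.        ] fin [602.6227041   50.68762035  78.        ] knob [ 561.93691655 -175.31973755  174.        ] hub [ 611.71637472 -140.45843048  133.        ]
(array([ 244.2, -696.2]), -2.496, array([202., 347.]), np.int32(3062))
(array([419.7, 198. ]), 2.94, array([19., 64.]), np.int32(80))
(array([446.5, 388. ]), 2.716, array([20., 62.]), np.int32(97))
(array([519.3, 213.3]), -2.447, array([29., 52.]), np.int32(135))
(array([512.8, 300.5]), -2.654, array([27., 54.]), np.int32(137))
(array([620. , 302.8]), 2.182, array([28., 53.]), np.int32(171))
```

View pics/top1.png

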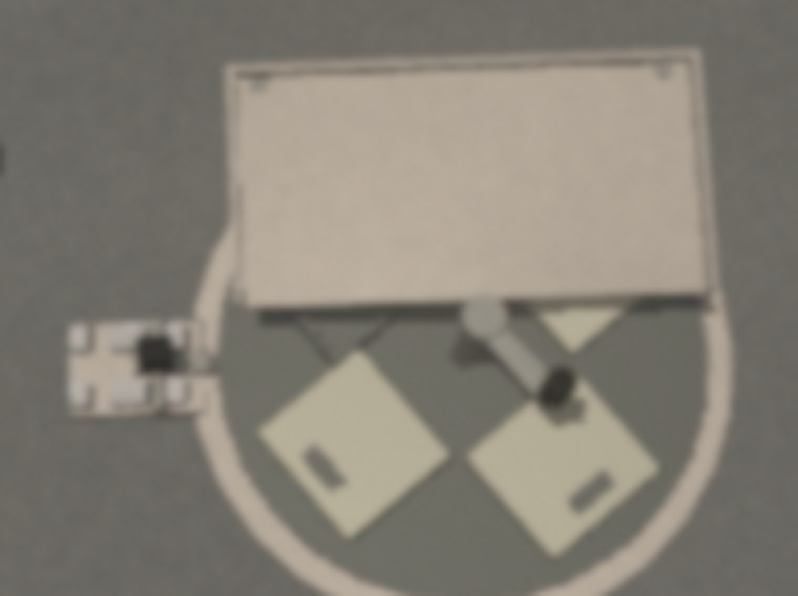

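View pics/sc1.png

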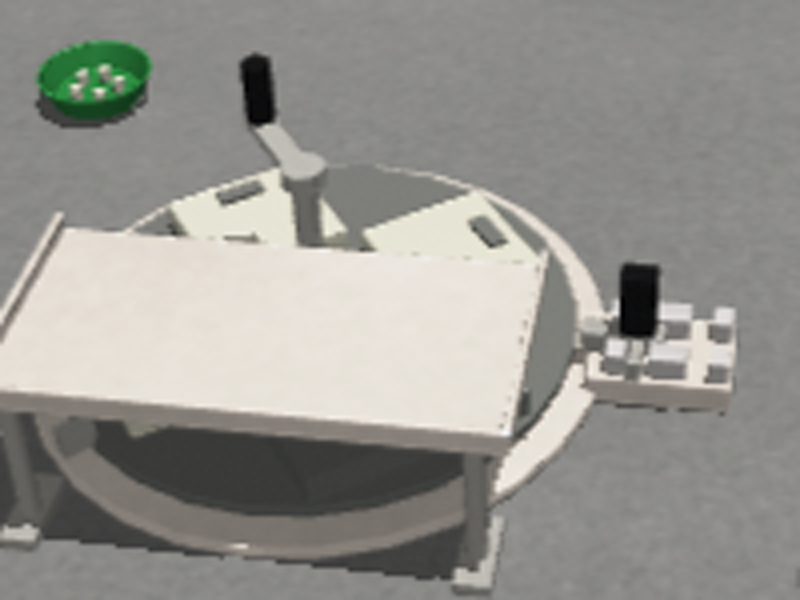

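```bash
cat > fit.py <<'E'
from h import *
from scipy.optimize import least_squares
T=[((227,65),(170,145,104)),((701,48),(170,-145,104)),((485,317),(0,0,133)),((712,295),(20,-145,104)),((238,303),(20,145,104)),]
S=[((303,160),(0,0,133)),((545,258),(20,145,104))]
t=arm.read_camera("top"); s=arm.read_camera("scene")
def W(p,X): c,n=np.cos(p[2]),np.sin(p[2]); return [p[0]+c*X[0]-n*X[1],p[1]+n*X[0]+c*X[1],X[2]]
def res(p):
    a=[(pj(t,W(p,X))-np.array([225+u/4.2,115+v/4.2])) for (u,v),X in T]
    b=[(pj(s,W(p,X))-np.array([150+u/4,170+v/4])) for (u,v),X in S]
    return np.concatenate(a+b)
f=least_squares(res,[605,-145,0],loss="soft_l1"); p=f.x; print(p.round(4)); print(f.fun.reshape(-1,2).round(2) if f.fun.size else"", res(p).reshape(-1,2).round(2))
for nm,X in dict(nin=(0,196,20),nout=(0,232,20),rail=(0,250,34),tab=(0,196,78)).items():
    w=W(p,X); print(nm,np.round(w,1),"crop top",((pj(t,w)-[225,115])*4.2).round(0),"sc",((pj(s,w)-[150,170])*4).round(0))
k=un(t,225+553/4.2,115+380/4.2,165)-[p[0],p[1],0]; print("knob",k,np.hypot(*k[:2]),"tray",np.arctan2(k[1],k[0])-p[2])
k=un(s,150+256/4,170+60/4,174)-[p[0],p[1],0]; print("knob",k,np.hypot(*k[:2]),"tray",np.arctan2(k[1],k[0])-p[2])
E
python3 fit.py
```

```text
[ 6.104991e+02 -1.408164e+02  1.920000e-02]
[[ 0.18 -0.2 ]
 [-0.19  1.4 ]
 [-0.82  0.41]
 [ 1.01 -0.77]
 [-1.26 -0.24]
 [-0.78  1.97]
 [-0.06 -2.01]] [[ 0.18 -0.2 ]
 [-0.19  1.4 ]
 [-0.82  0.41]
 [ 1.01 -0.77]
 [-1.26 -0.24]
 [-0.78  1.97]
 [-0.06 -2.01]]
nin [606.7  55.1  20. ] crop top [155. 364.] sc [636. 347.]
nout [606.1  91.1  20. ] crop top [ 98. 365.] sc [696. 353.]
rail [605.7 109.1  34. ] crop top [ 68. 362.] sc [728. 337.]
tab [606.7  55.1  78. ] crop top [150. 345.] sc [638. 271.]
knob [-42.70358443 -35.30775874 165.        ] 55.409691850125355 tray -2.4698898216304648
knob [-46.10913821 -35.80900914 174.        ] 58.38097089343557 tray -2.500448272993155
```

```bash
python3 -c "
from h import *
go(606.5,90,260,0.019)
print(arm.state()['qpos'])"
```

```text
tcp [220.6 503.7 238.6] dxyz [-519.5 -224.2  -21.4] yaw 1.158 rz 1.139 j6 -0.22 tilt [-0.0005 -0.0001 -0.    ] F [ 0.3 -0.4  0.6] t 0.3
[ 9.42693521e-01  3.80806404e-01  1.29764604e+00  1.62704168e-05
  1.46361012e+00 -2.15321892e-01]
```

The manual's scale: shifts go in shares of 62.5 mm and turns go in units of 0.25 rad. Converting my numbers, -52 mm is -0.832, -22.4 mm is -0.3584.

Call:
{"fn": "nudge_tcp", "kwargs": {"deltas": [{"jaw":88,"x":-0.832,"y":-0.3584,"z":-0.0336},{"jaw":88,"x":-0.832,"y":-0.3584,"z":-0.0336},{"jaw":88,"x":-0.832,"y":-0.3584,"z":-0.0336},{"jaw":88,"x":-0.832,"y":-0.3584,"z":-0.0336},{"jaw":88,"x":-0.832,"y":-0.3584,"z":-0.0336},{"jaw":88,"x":-0.832,"y":-0.3584,"z":-0.0336},{"jaw":88,"x":-0.832,"y":-0.3584,"z":-0.0336},{"jaw":88,"x":-0.832,"y":-0.3584,"z":-0.0336}]}}

```text
clock: 1.3
tool_pos: [530.9, 171.2, 255.7]
tcp_rot: [0.0, 0.205, 0.979, 0.0]
force: [1.0, 0.9, 0.4]
finger_gap: 87.8
gripper_force: 0.0
```

Call:
{"fn": "nudge_tcp", "kwargs": {"deltas": [{"jaw":88,"x":-0.832,"y":-0.3584,"z":-0.0336},{"jaw":88,"x":-0.824,"y":-0.3584,"z":-0.0336},{"jaw":88,"drz":0.752},{"jaw":88,"drz":0.752},{"jaw":88,"drz":0.752},{"jaw":88,"drz":0.752},{"jaw":88,"drz":0.752},{"jaw":88,"drz":0.752}]}}

```text
clock: 2.3
tool_pos: [606.6, 90.2, 259.6]
tcp_rot: [-0.0, 0.698, 0.717, -0.0]
force: [0.1, -0.5, 0.9]
finger_gap: 88.3
gripper_force: 0.0
```

```bash
python3 - <<'E'
from h import *
go(606.5,90,260,0.019)
r=arm.read_camera("wrist");cv2.imwrite("pics/w1.png",r["image"])
print(-r["R"].T@r["t"]); print(r["R"].round(3),r["fx"])
for n,(y,z) in dict(nin=(196,20),nout=(232,20),fin=(196,78)).items(): print(n,pj(r,[610.5-.0192*y,-140.8+y,z]).round(0))
E
```

```text
tcp [606.6  90.2 259.6] dxyz [-0.2 -0.1 -0.4] yaw 0.027 rz 0.008 j6 -0.07 tilt [-0.0003 -0.      0.    ] F [ 0.1 -0.5  0.9] t 2.3
[605.261207   159.75812395 404.67288217]
[[ 1.     0.027 -0.001]
 [ 0.026 -0.963  0.269]
 [ 0.006 -0.269 -0.963]] 318.46779156255104
nin [277. 207.]
nout [277. 179.]
fin [277. 221.]
```

View pics/w1.png

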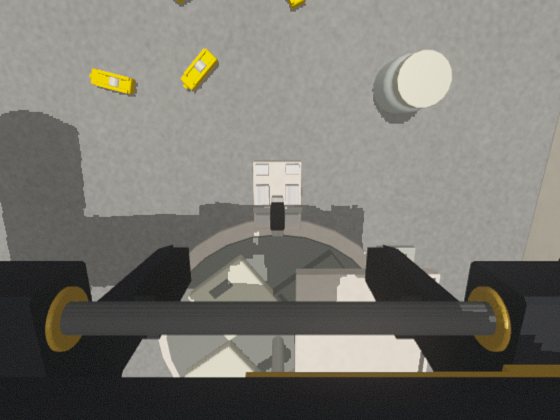

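The wrist view shows the tab fin at about (277,215) and the rail from (253,162) to (301,205). That agrees with my projected points. I'll enlarge it to refine the positions.

```bash
python3 - <<'E'
from h import *
im=cv2.imread("pics/w1.png"); c=im[150:255,207:347]; cv2.imwrite("pics/w1c.png",cv2.resize(c,(800,600),interpolation=cv2.INTER_CUBIC))
E
```

```text
(no output)
```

View pics/w1c.png

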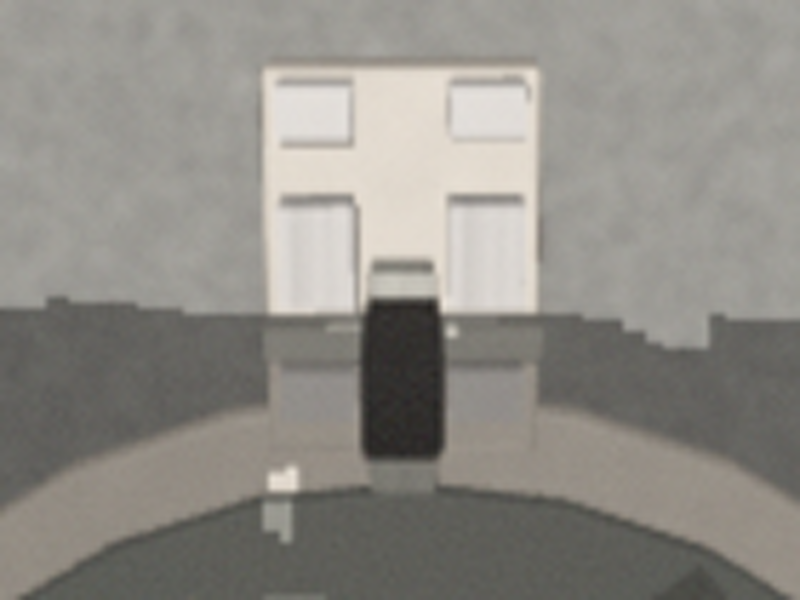

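```bash
cat >> h.py <<'E'
def c2w(r,u,v,z): return un(r,207+u/5.714,150+v/5.714,z)
E
python3 - <<'E'
from h import *
r=arm.read_camera("wrist")
for n,u,v,z in [("end y250",402,80,34),("y239",402,144,34),("y225",402,200,34),("fin y185",403,458,78),("tab bar end y212 z34",403,265,34)]: print(n,c2w(r,u,v,z).round(1))
E
```

```text
end y250 [605.9 111.   34. ]
y239 [606.2  97.8  34. ]
y225 [606.4  86.2  34. ]
fin y185 [607.5  45.1  78. ]
tab bar end y212 z34 [606.9  72.3  34. ]
```

```bash
python3 -c "
from h import *
go(606.9,56.3,44,.0195)"
```

```text
tcp [606.6  90.2 259.6] dxyz [-33.9  -0.8 215.6] yaw 0.032 rz 0.012 j6 -0.08 tilt [-0.0002 -0.      0.    ] F [ 0.6 -0.5  0.8] t 2.4
```

In the tool's units: 50 mm is 0.8, -34 mm is -0.544, 0.01 rad is 0.04.

Call:
{"fn": "nudge_tcp", "kwargs": {"deltas": [{"jaw":60,"x":-0.544,"y":-0.0128,"drz":0.04},{"jaw":60,"z":0.8},{"jaw":60,"z":0.8},{"jaw":60,"z":0.8},{"jaw":60,"z":0.8},{"jaw":60,"z":0.2496},{"jaw":60}]}}

```text
clock: 3.28
tool_pos: [607.2, 56.1, 44.4]
tcp_rot: [-0.0, 0.698, 0.716, -0.0]
force: [0.1, 0.6, 0.9]
finger_gap: 60.0
gripper_force: 0.0
```

```bash
python3 -c "
from h import *
go(606.9,56.3,44,.0195)"
```

```text
tcp [607.2  56.1  44.4] dxyz [ 0.2 -0.3  0.4] yaw 0.025 rz 0.005 j6 -0.13 tilt [-0.0004 -0.0001  0.    ] F [0.1 0.6 0.9] t 3.3
```

In the tool's units: -20 mm is -0.32, -10 mm is -0.16.

Call:
{"fn": "nudge_tcp", "kwargs": {"deltas": [{"jaw":10},{"jaw":10},{"jaw":10},{"jaw":10},{"jaw":10,"z":-0.16},{"jaw":10,"z":-0.32},{"jaw":10}]}}

```text
clock: 4.15
tool_pos: [607.7, 56.2, 75.8]
tcp_rot: [0.001, 0.699, 0.715, 0.001]
force: [0.3, 0.4, -1.0]
finger_gap: 16.2
gripper_force: 30.0
```

```bash
python3 -c "
from h import *
go(606.2,92.3,74,.0195);r=arm.read_camera('wrist');crop(r,180,110,200,4,'pics/w2.png')"
```

```text
tcp [607.7  56.2  75.8] dxyz [36.2 -0.7  1.8] yaw 0.023 rz 0.004 j6 -0.12 tilt [0.0032 0.0004 0.    ] F [ 0.3  0.4 -1. ] t 4.2
```

View pics/w2.png

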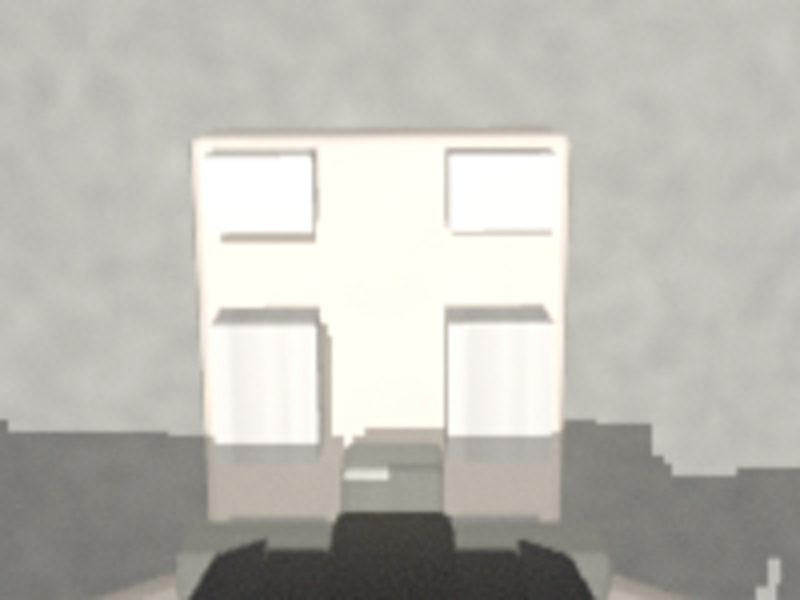

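```bash
python3 - <<'E'
from h import *
r=arm.read_camera("wrist"); print(-r["R"].T@r["t"])
for n,u,v in [("y250",382,154),("y239",382,233),("y225",382,322)]: print(n,un(r,180+u/4,110+v/4,34).round(1))
for n,u,v in [("tab bar end 212",393,460)]: print(n,un(r,180+u/4,110+v/4,64).round(1))
go(606.2,92.3,74,.0195)
E
```

```text
[605.85382578 125.76782406 219.72948054]
y250 [605.  110.2  34. ]
y239 [605.3  98.8  34. ]
y225 [605.6  85.5  34. ]
tab bar end 212 [607.4  73.9  64. ]
tcp [606.8  56.2  74. ] dxyz [36.1  0.3 -0. ] yaw 0.023 rz 0.004 j6 -0.12 tilt [-0.0002  0.      0.    ] F [-0.9 -0.6 -1.6] t 4.2
```

In the tool's units: 18 mm is 0.288, 17.5 mm is 0.28, 0.004 rad is 0.016.

Call:
{"fn": "nudge_tcp", "kwargs": {"deltas": [{"jaw":10,"x":0.288,"y":-0.0064,"drz":0.016},{"jaw":10,"x":0.28,"y":-0.0048},{"jaw":10},{"jaw":10,"z":0.16},{"jaw":10,"z":0.16},{"jaw":10,"z":0.096},{"jaw":10}]}}

```text
clock: 5.12
tool_pos: [605.4, 91.3, 49.0]
tcp_rot: [0.0, 0.7, 0.714, -0.0]
force: [-5.1, -0.7, 10.8]
finger_gap: 15.8
gripper_force: 30.0
```

Call:
{"fn": "nudge_tcp", "kwargs": {"deltas": [{"jaw":10,"z":0.032},{"jaw":10,"z":0.032},{"jaw":10}]}}

```text
clock: 5.5
tool_pos: [605.5, 91.4, 48.8]
tcp_rot: [0.001, 0.7, 0.714, 0.001]
force: [-16.2, -0.2, 40.1]
finger_gap: 15.8
gripper_force: 30.0
```

In the tool's units: -4 mm is -0.064.

Call:
{"fn": "nudge_tcp", "kwargs": {"deltas": [{"jaw":10,"z":-0.064},{"jaw":10}]}}

```text
clock: 5.75
tool_pos: [605.8, 91.4, 48.9]
tcp_rot: [0.0, 0.7, 0.714, 0.0]
force: [-2.2, 0.4, 11.1]
finger_gap: 15.8
gripper_force: 30.0
```

```bash
python3 -c "
from h import *
go(606.2,92.3,44,.0195);r=arm.read_camera('wrist');crop(r,180,110,200,4,'pics/w3.png')
t=arm.read_camera('scene');crop(t,270,215,100,8,'pics/s3.png')"
```

```text
tcp [605.8  91.4  48.9] dxyz [0.9 0.4 4.9] yaw 0.019 rz -0.001 j6 -0.06 tilt [ 0.0011  0.0001 -0.    ] F [-2.2  0.4 11.1] t 5.8
```

View pics/w3.png

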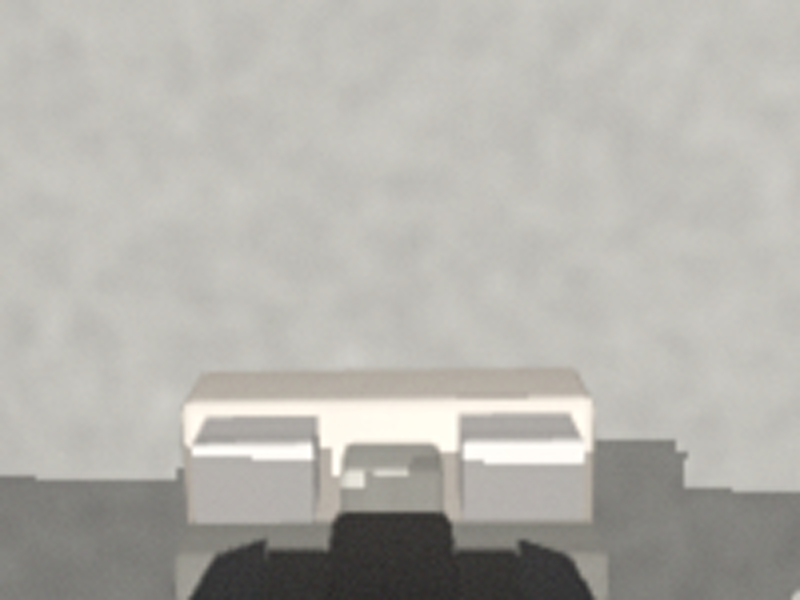

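View pics/s3.png

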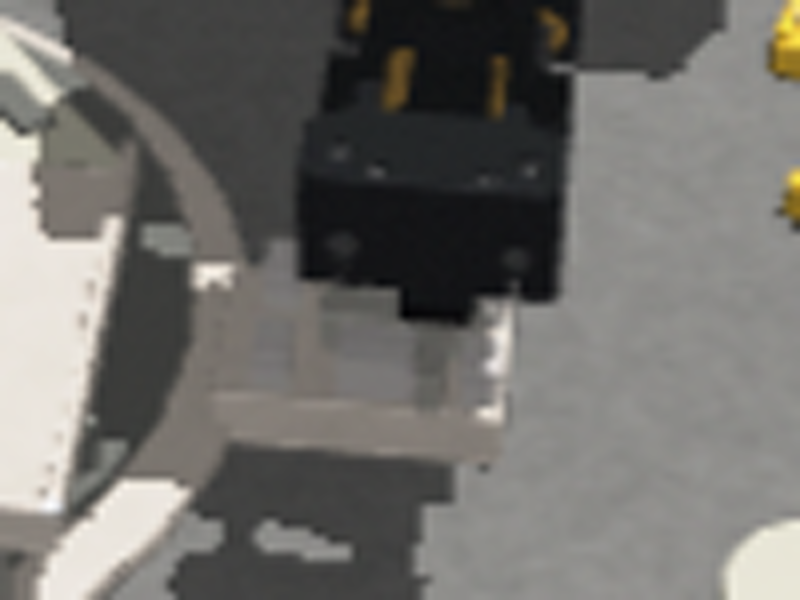

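The tab bar sits about 4.5 mm lower in the grip than before, so it slipped on the lift. The stop at z 48.9 is therefore the rail floor. I'll release and check.

In the tool's units: -60 mm is -0.96, -50 mm is -0.8.

Call:
{"fn": "nudge_tcp", "kwargs": {"deltas": [{"jaw":60},{"jaw":60},{"jaw":60,"z":-0.64},{"jaw":60,"z":-0.8},{"jaw":60,"z":-0.8},{"jaw":60,"z":-0.96},{"jaw":60,"x":-0.544},{"jaw":60}]}}

```text
clock: 6.85
tool_pos: [606.3, 56.2, 247.9]
tcp_rot: [0.0, 0.701, 0.713, -0.0]
force: [0.7, 0.5, 0.3]
finger_gap: 60.1
gripper_force: 0.0
```

```bash
python3 -c "
from h import *
go(606.2,92.3,44,.0195);r=arm.read_camera('wrist');crop(r,207,120,140,5.714,'pics/w4.png')
print(un(r,207,120,34))"
```

```text
tcp [606.3  56.2 247.9] dxyz [ 36.2   0.6 203.9] yaw 0.017 rz -0.003 j6 -0.12 tilt [-0.0001  0.0002  0.    ] F [0.7 0.5 0.3] t 6.8
[528.47397586 124.80254657  34.        ]
```

View pics/w4.png

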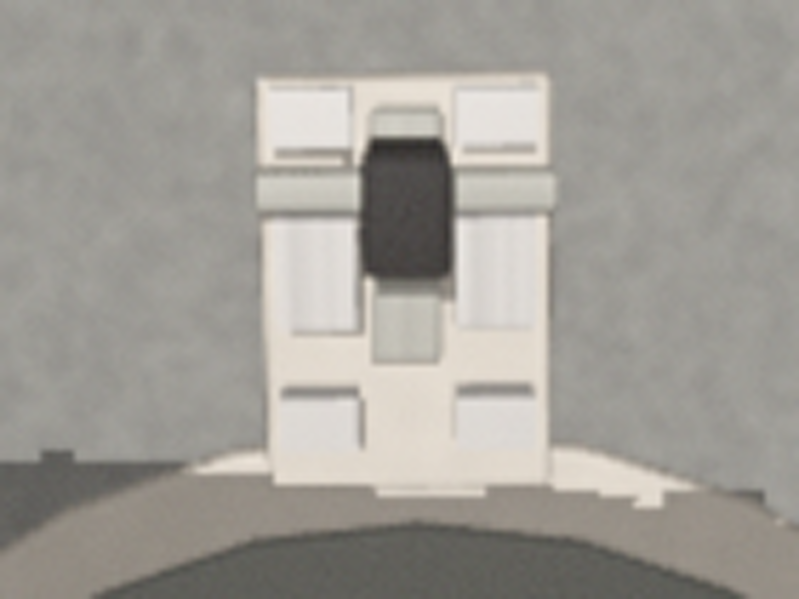

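The wrist view shows the tab seated in the outer notch, with the plate ends at (257,190) and (555,190) and the inner notch free. Next I'll locate the knob.

```bash
cat >> h.py <<'E'
C=np.array([610.7,-139.8]); Y=.0193
def knob():
    o=[]
    for n in("top","scene"):
        r=arm.read_camera(n); 
        for _ in range(1):
            g=r["image"].max(2); m=np.uint8(g<50)*255
            k,L,st,c=cv2.connectedComponentsWithStats(m)
            for i in range(1,k):
                if 20<st[i,4]<400:
                    P=un(r,*c[i],154)[:2]-C
                    if abs(np.hypot(*P)-60)<15: o.append((n,(P+C).round(1),round(np.hypot(*P),1),round(np.arctan2(P[1],P[0])-Y,3),st[i,4]))
    return o
E
python3 - <<'E'
from h import *
for k in knob(): print(k)
E
```

```text
('scene', array([ 564.3, -178.9]), np.float64(60.7), np.float64(-2.461), np.int32(105))
```

```bash
python3 -c "
from h import *
go(564.8,-178.4,230,1.589); print(arm.state()['qpos'].round(2))"
```

```text
tcp [606.   58.1 247.3] dxyz [-235.7  -45.7   17.2] yaw 0.019 rz -1.570 j6 -0.12 tilt [-0.0016 -0.0004  0.    ] F [-0.1 -0.1 -0.2] t 7.0
[-0.1   0.48  1.11  0.    1.56 -0.12]
```

In the tool's units: -59 mm is -0.944, -58.7 mm is -0.9392, 0.188 rad is 0.752.

Call:
{"fn": "nudge_tcp", "kwargs": {"deltas": [{"jaw":60,"x":-0.944,"y":-0.1824},{"jaw":60,"x":-0.944,"y":-0.1824},{"jaw":60,"x":-0.944,"y":-0.1824},{"jaw":60,"x":-0.9392,"y":-0.184},{"jaw":60,"drz":0.752},{"jaw":60,"drz":0.752},{"jaw":60,"drz":0.752},{"jaw":60,"drz":0.752}]}}

```text
clock: 8.0
tool_pos: [565.2, -178.0, 247.5]
tcp_rot: [-0.001, 0.914, 0.405, -0.0]
force: [0.5, 1.0, 0.7]
finger_gap: 60.0
gripper_force: 0.0
```

Call:
{"fn": "nudge_tcp", "kwargs": {"deltas": [{"jaw":60,"drz":0.752},{"jaw":60,"drz":0.752},{"jaw":60,"drz":0.752},{"jaw":60,"drz":0.752},{"jaw":60,"drz":0.264},{"jaw":60}]}}

```text
clock: 8.75
tool_pos: [565.1, -178.1, 247.6]
tcp_rot: [-0.0, 1.0, 0.013, -0.0]
force: [-0.1, -0.3, -0.3]
finger_gap: 59.9
gripper_force: 0.0
```

```bash
python3 -c "
from h import *
go(564.8,-178.4,142,1.589); print(arm.state()['qpos'].round(2))"
```

```text
tcp [ 565.1 -178.1  247.6] dxyz [ -0.2   0.4 105.6] yaw -1.545 rz 0.007 j6 1.04 tilt [-0.0007  0.0009 -0.    ] F [-0.1 -0.3 -0.3] t 8.8
[-0.5   0.45  1.16  0.    1.54  1.04]
```

In the tool's units: 40 mm is 0.64, 25 mm is 0.4.

Call:
{"fn": "nudge_tcp", "kwargs": {"deltas": [{"jaw":60,"z":0.64},{"jaw":60,"z":0.64},{"jaw":60,"z":0.4},{"jaw":60},{"jaw":12},{"jaw":12},{"jaw":12},{"jaw":12}]}}

```text
clock: 9.75
tool_pos: [565.0, -178.9, 143.5]
tcp_rot: [0.0, 1.0, 0.012, 0.0]
force: [-1.1, -0.9, 1.0]
finger_gap: 22.3
gripper_force: 0.0
```

```bash
python3 -c "
from h import *
go(564.8,-178.4,142,1.589)
R=rot().as_matrix(); a0=-2.46
s=arm.state(); p=s['tool_pos'][:2]-C; print(p, np.hypot(*p), np.arctan2(p[1],p[0])-Y)
"
```

```text
tcp [ 565.  -178.9  143.5] dxyz [-0.2 -0.5  1.5] yaw -1.547 rz 0.006 j6 1.04 tilt [ 0.0003 -0.0005  0.    ] F [-1.1 -0.9  1. ] t 9.8
[-45.67616592 -39.10486234] 60.129047821770236 -2.452848959036838
```

Call:
{"fn": "nudge_tcp", "kwargs": {"deltas": [{"jaw":12},{"jaw":12},{"jaw":12}]}}

```text
clock: 10.12
tool_pos: [565.1, -178.8, 143.4]
tcp_rot: [0.0, 1.0, 0.012, 0.0]
force: [0.1, 1.1, 2.7]
finger_gap: 16.8
gripper_force: 30.0
```

```bash
python3 -c "
from h import *
s=arm.state();R=rot(s);p=s['tool_pos'];q=p[:2]-C;a=np.arctan2(q[1],q[0]); print(p,np.hypot(*q),a-Y,s['force'],s['finger_gap'],s['gripper_force'])
prev=np.array([*q]); 
for t in np.linspace(a,Y,17)[1:]:
    n=60*np.array([np.cos(t),np.sin(t)]); d=R.inv().apply([*(n-prev),0]); prev=n; print(d[:2].round(1))
"
```

```text
[ 565.09400576 -178.79453048  143.40319562] 60.00400084751948 -2.4534851822195862 [0.07621261 1.0793159  2.7041657 ] 16.753350817372272 29.99992260709405
[6.3 6.7]
[7.3 5.6]
[8.  4.4]
[8.6 3.2]
[9.  1.8]
[9.2 0.4]
[ 9.1 -1. ]
[ 8.9 -2.4]
[ 8.4 -3.7]
[ 7.7 -5. ]
[ 6.9 -6.1]
[ 5.9 -7.1]
[ 4.7 -7.9]
[ 3.5 -8.5]
[ 2.1 -8.9]
[ 0.7 -9.2]
```

Call:
{"fn": "nudge_tcp", "kwargs": {"deltas": [{"jaw":12,"x":0.1008,"y":0.1072},{"jaw":12,"x":0.1168,"y":0.0896},{"jaw":12,"x":0.128,"y":0.0704},{"jaw":12,"x":0.1376,"y":0.0512},{"jaw":12}]}}

```text
clock: 10.75
tool_pos: [596.8, -198.7, 143.4]
tcp_rot: [0.001, 1.0, 0.012, 0.001]
force: [-0.4, -1.6, 5.6]
finger_gap: 16.8
gripper_force: 30.0
```

```bash
python3 -c "
from h import *
go(564.8,-178.4,142,1.589)
for k in knob():print(k)"
```

```text
tcp [ 596.8 -198.7  143.4] dxyz [-31.5 -21.    1.3] yaw -1.547 rz 0.006 j6 1.04 tilt [ 0.0012 -0.0019  0.    ] F [-0.4 -1.6  5.6] t 10.8
('top', array([ 623.9, -185.4]), np.float64(47.5), np.float64(-1.308), np.int32(31))
```

Call:
{"fn": "nudge_tcp", "kwargs": {"deltas": [{"jaw":12,"x":0.144,"y":0.0288},{"jaw":12,"x":0.1472,"y":0.0064},{"jaw":12,"x":0.1456,"y":-0.016},{"jaw":12,"x":0.1424,"y":-0.0384},{"jaw":12,"x":0.1344,"y":-0.0592},{"jaw":12,"x":0.1232,"y":-0.08}]}}

```text
clock: 11.6
tool_pos: [648.7, -187.3, 143.4]
tcp_rot: [0.001, 1.0, 0.012, 0.001]
force: [0.5, -3.7, 5.2]
finger_gap: 17.2
gripper_force: 30.0
```

Call:
{"fn": "nudge_tcp", "kwargs": {"deltas": [{"jaw":12,"x":0.1104,"y":-0.0976},{"jaw":12,"x":0.0944,"y":-0.1136},{"jaw":12,"x":0.0752,"y":-0.1264},{"jaw":12,"x":0.056,"y":-0.136},{"jaw":12,"x":0.0336,"y":-0.1424},{"jaw":12,"x":0.0112,"y":-0.1472},{"jaw":12}]}}

```text
clock: 12.48
tool_pos: [671.0, -136.7, 143.3]
tcp_rot: [-0.001, 1.0, 0.013, 0.001]
force: [4.2, 0.9, 4.6]
finger_gap: 17.1
gripper_force: 30.0
```

```bash
python3 -c "
from h import *
s=arm.state();p=s['tool_pos'];q=p[:2]-C;a=np.arctan2(q[1],q[0]); print(p,np.hypot(*q),a-Y,s['force'],s['finger_gap'])
w=arm.read_camera('wrist');cv2.imwrite('pics/w5.png',w['image'])
t=arm.read_camera('top');crop(t,225,115,190,4.2,'pics/t5.png')"
```

```text
[ 670.99907758 -136.66078099  143.34475468] 60.380737431561485 0.03271385554432557 [4.20008933 0.92217785 4.63565238] 17.06016204171458
```

View pics/t5.png

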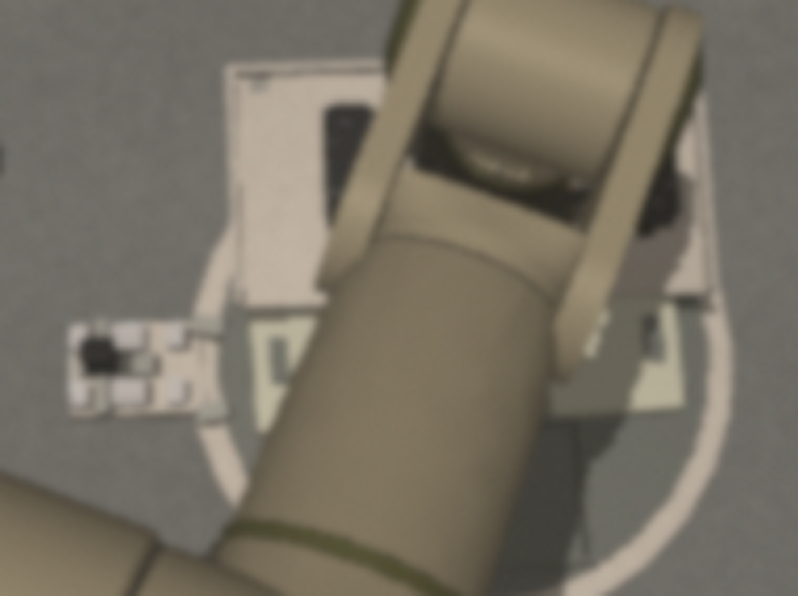

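The tray has turned. The lugs show at about (208,327) and (212,408), either side of the rail. I'll compute the residual angle.

```bash
python3 -c "
from h import *
t=arm.read_camera('top')
A=[]
for u,v in [(208,327),(212,408)]:
    P=un(t,225+u/4.2,115+v/4.2,33)[:2]-C; A.append(np.arctan2(P[1],P[0])-Y-np.pi/2); print(P+C,np.hypot(*P),A[-1])
print('tray',sum(A)/2)
for a in (-.17,.17):
    P=C+164*np.array([np.cos(np.pi/2+Y+a),np.sin(np.pi/2+Y+a)]); print((pj(t,[*P,33])-[225,115])*4.2)
"
```

```text
[628.17815621  20.67265538] 161.42168091321454 -0.1277890779219526
[575.80824347  18.07810864] 161.68776039817283 0.19820813319227226
tray 0.03520952763515983
[205.39569063 316.05369647]
[206.95419271 401.72914685]
```

Call:
{"fn": "nudge_tcp", "kwargs": {"deltas": [{"jaw":12},{"jaw":12}]}}

```text
clock: 12.88
tool_pos: [671.1, -137.6, 143.4]
tcp_rot: [-0.0, 1.0, 0.012, 0.001]
force: [5.3, 1.6, 4.1]
finger_gap: 16.7
gripper_force: 30.0
```

```bash
python3 -c "
from h import *
s=arm.state();p=s['tool_pos'];q=p[:2]-C;a=np.arctan2(q[1],q[0]); print(p,np.hypot(*q),a-Y,s['force'],s['finger_gap'])"
```

```text
[ 671.0606437  -137.64977058  143.38068253] 60.398930411629834 0.016307979561900787 [5.3140076  1.60022874 4.05935427] 16.6549122493189
```

Call:
{"fn": "nudge_tcp", "kwargs": {"deltas": [{"jaw":12,"y":0.016},{"jaw":12},{"jaw":60},{"jaw":60},{"jaw":60,"z":-0.8},{"jaw":60,"z":-0.8},{"jaw":60}]}}

```text
clock: 13.75
tool_pos: [671.0, -139.8, 247.1]
tcp_rot: [0.001, 1.0, 0.012, 0.003]
force: [-0.3, -0.8, -0.6]
finger_gap: 60.0
gripper_force: 0.0
```

```bash
python3 -c "
from h import *
go(560,0,245); print(arm.state()['qpos'].round(2))
w=arm.read_camera('wrist'); c=-w['R'].T@w['t']; print(c)
for P in [(607.5,24,34),(606.4,92,78)]: print(pj(w,P))"
```

```text
tcp [ 671.  -139.8  247.1] dxyz [-107.7 -142.4    1.1] yaw -1.547 tilt [ 0.0025 -0.006   0.    ] F [-0.3 -0.8 -0.6] t 13.8
[-0.38  0.63  0.85  0.    1.66  1.17]
[ 739.9411194  -137.5473541   392.55200124]
[139.07799479 233.43214728]
[ 57.32596829 247.06064275]
```

The manual's scale: shifts go in shares of 62.5 mm and turns go in units of 0.25 rad. Converting my numbers, -47.5 mm is -0.76, -36 mm is -0.576.

Call:
{"fn": "nudge_tcp", "kwargs": {"deltas": [{"jaw":60,"x":-0.576,"y":-0.76},{"jaw":60,"x":-0.576,"y":-0.76},{"jaw":60,"x":-0.576,"y":-0.76},{"jaw":60},{"jaw":60}]}}

```text
clock: 14.42
tool_pos: [558.9, 0.1, 242.1]
tcp_rot: [-0.0, 1.0, 0.012, -0.001]
force: [-0.3, -1.0, -0.3]
finger_gap: 60.0
gripper_force: 0.0
```

```bash
python3 -c "
from h import *
w=arm.read_camera('wrist')
u,v=pj(w,(607.5,40,34)); print(u,v); u=int(u)-70;v=int(v)-52; print(u,v)
crop(w,u,v,140,5.714,'pics/w6.png')
for a in (-.17,0,.17):
    P=C+164*np.array([np.cos(np.pi/2+Y+a),np.sin(np.pi/2+Y+a)]); print((pj(w,[*P,34])-[u,v])*5.714)
for X in [(0,196),(0,232),(18,178),(-18,178)]:
    P=C+np.array([X[0]-Y*X[1],X[1]+Y*X[0]]); print(X,(pj(w,[*P,34])-[u,v])*5.714)
"
```

```text
242.51516358639776 138.62661927654858
172 86
[497.1646283  149.85220905]
[486.34789445 302.57683943]
[500.37066376 448.86695587]
(0, 196) [317.57123336 301.74254507]
(0, 232) [127.88527158 300.80727038]
(18, 178) [410.11553053 203.84172094]
(-18, 178) [414.65367349 397.81852811]
```

View pics/w6.png

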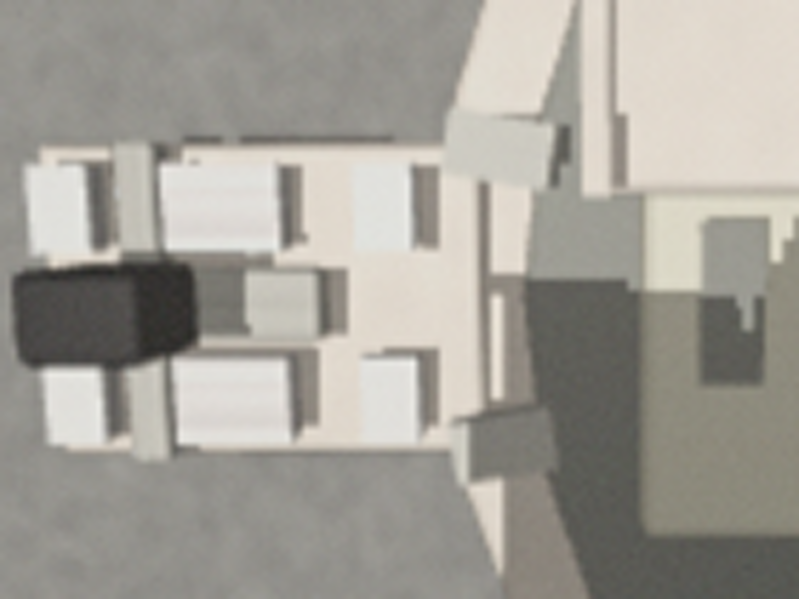

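The lugs are at about (499,148) and (508,441), evenly either side of the rail midline at row 302. The residual is about 0.01 rad, so the tray is square. Next come the clamps, starting with a wrist measurement.

Call:
{"fn": "nudge_tcp", "kwargs": {"deltas": [{"jaw":60,"x":-0.48,"y":-0.768},{"jaw":60,"x":-0.48,"y":-0.768},{"jaw":60,"x":-0.32,"y":-0.768},{"jaw":60,"x":-0.32,"y":-0.768},{"jaw":60,"x":-0.304,"y":-0.768},{"jaw":60,"y":-0.768},{"jaw":60},{"jaw":60}]}}

```text
clock: 15.48
tool_pos: [433.9, 284.6, 242.4]
tcp_rot: [0.0, 1.0, 0.011, -0.001]
force: [-0.4, 0.0, 0.9]
finger_gap: 60.1
gripper_force: 0.0
```

```bash
cat >> h.py <<'E'
def wc(z=12):
    w=arm.read_camera("wrist"); return [c for c in clamps(w,z) if 38<c[2][1]<60]
E
python3 -c "
from h import *
for c in wc(): print(c)
t=arm.read_camera('top'); print('tip',un(t,161,190.4,4),'jar',un(t,206.5,148,75))
print(arm.state()['qpos'].round(2))"
```

```text
(array([610. , 306.5]), 1.904, array([19., 46.]), np.int32(731))
(array([511.7, 213.6]), 0.824, array([20., 49.]), np.int32(616))
(array([504.8, 301.2]), -2.539, array([19., 49.]), np.int32(575))
(array([438.5, 389.3]), 2.647, array([20., 51.]), np.int32(557))
(array([411.9, 199.8]), 2.939, array([21., 49.]), np.int32(547))
tip [642.29138545 332.9570458    4.        ] jar [740.09216572 199.03003242  75.        ]
[ 0.35  0.32  1.37 -0.    1.44  1.9 ]
```

```bash
python3 -c "
from h import *
go(511.7,213.6,7,.824+np.pi/2)"
```

```text
tcp [433.8 284.2 242.8] dxyz [ 76.5  72.2 235.8] yaw -1.549 rz -0.802 j6 1.90 tilt [ 0.0004  0.0006 -0.    ] F [-0.1  0.3  1.1] t 15.6
```

In the tool's units: 40 mm is 0.64, 38.5 mm is 0.616, -0.188 rad is -0.752.

Call:
{"fn": "nudge_tcp", "kwargs": {"deltas": [{"jaw":50,"x":0.608,"y":0.576,"z":0.64},{"jaw":50,"x":0.616,"y":0.5792,"z":0.64},{"jaw":50,"z":0.48,"drz":-0.752},{"jaw":50,"z":0.32,"drz":-0.752},{"jaw":50,"drz":-0.752},{"jaw":50,"drz":-0.752},{"jaw":50,"drz":-0.2},{"jaw":50}]}}

```text
clock: 16.58
tool_pos: [507.5, 217.7, 117.5]
tcp_rot: [0.0, 0.917, 0.399, 0.0]
force: [0.5, -0.8, 0.1]
finger_gap: 50.1
gripper_force: 0.0
```

```bash
python3 -c "
from h import *
go(511.7,213.6,7,.824+np.pi/2)
for c in wc(): print(c)"
```

```text
tcp [507.5 217.7 117.5] dxyz [ -0.2   5.9 110.5] yaw -0.749 rz -0.002 j6 0.94 tilt [ 0.0001  0.     -0.    ] F [ 0.5 -0.8  0.1] t 16.6
(array([612.9, 304.4]), 2.056, array([21., 48.]), np.int32(1884))
(array([440.2, 388.2]), 2.638, array([20., 53.]), np.int32(1623))
(array([506.1, 301. ]), -2.545, array([21., 49.]), np.int32(1400))
(array([513. , 214.3]), 0.829, array([19., 51.]), np.int32(1074))
```

Call:
{"fn": "nudge_tcp", "kwargs": {"deltas": [{"jaw":50,"y":0.096,"z":0.56},{"jaw":50,"z":0.72},{"jaw":50,"z":0.48},{"jaw":50},{"jaw":10},{"jaw":10},{"jaw":10},{"jaw":10}]}}

```text
clock: 17.62
tool_pos: [511.8, 214.8, 8.2]
tcp_rot: [0.0, 0.916, 0.4, 0.001]
force: [-0.2, -0.2, 4.9]
finger_gap: 17.4
gripper_force: 30.0
```

Call:
{"fn": "nudge_tcp", "kwargs": {"deltas": [{"jaw":10},{"jaw":10},{"jaw":10,"z":-0.8},{"jaw":10,"z":-0.8},{"jaw":10,"z":-0.8},{"jaw":10}]}}

```text
clock: 18.38
tool_pos: [512.9, 215.1, 161.0]
tcp_rot: [0.001, 0.916, 0.4, 0.004]
force: [0.0, 0.4, -0.8]
finger_gap: 17.5
gripper_force: 30.0
```

```bash
python3 -c "
from h import *
b=lambda y:(C[0]-92.5-Y*y,C[1]-92.5*Y+y); print(b(0))
go(*b(-48),44,-1.552)"
```

```text
(np.float64(518.2), np.float64(-141.58525))
tcp [512.9 215.1 161. ] dxyz [-293.4  279.   116.5] yaw -0.747 rz 0.805 j6 0.93 tilt [ 0.0044 -0.006   0.    ] F [ 0.   0.4 -0.8] t 18.4
```

Call:
{"fn": "nudge_tcp", "kwargs": {"deltas": [{"jaw":10,"x":-0.672,"y":0.6384},{"jaw":10,"x":-0.672,"y":0.6384},{"jaw":10,"x":-0.672,"y":0.6384},{"jaw":10,"x":-0.672,"y":0.6384},{"jaw":10,"x":-0.672,"y":0.6384},{"jaw":10,"x":-0.672,"y":0.6384},{"jaw":10,"x":-0.6624,"y":0.6336,"drz":0.752},{"jaw":10,"drz":0.752}]}}

```text
clock: 19.38
tool_pos: [516.3, -193.6, 155.8]
tcp_rot: [-0.0, 0.976, 0.217, -0.001]
force: [-0.2, 0.3, -0.7]
finger_gap: 17.4
gripper_force: 30.0
```

Call:
{"fn": "nudge_tcp", "kwargs": {"deltas": [{"jaw":10,"drz":0.752},{"jaw":10,"drz":0.752},{"jaw":10,"z":0.8,"drz":0.212},{"jaw":10,"z":0.48},{"jaw":10}]}}

```text
clock: 20.0
tool_pos: [515.5, -189.3, 74.9]
tcp_rot: [-0.002, 1.0, 0.01, -0.003]
force: [0.2, -0.3, 0.5]
finger_gap: 17.8
gripper_force: 30.0
```

```bash
python3 -c "
from h import *
b=lambda y:(C[0]-92.5-Y*y,C[1]-92.5*Y+y)
go(*b(-48),46,-1.552)"
```

```text
tcp [ 515.5 -189.3   74.9] dxyz [ 3.8  0.5 28.9] yaw -1.550 rz 0.002 j6 0.98 tilt [-0.0035  0.0052  0.    ] F [ 0.2 -0.3  0.5] t 20.0
```

In the tool's units: 29 mm is 0.464, -58 mm is -0.928.

Call:
{"fn": "nudge_tcp", "kwargs": {"deltas": [{"jaw":10,"x":0.048,"z":0.464},{"jaw":10},{"jaw":34},{"jaw":34},{"jaw":34,"z":-0.8},{"jaw":50,"z":-0.8},{"jaw":50,"y":-0.928},{"jaw":50}]}}

```text
clock: 21.0
tool_pos: [518.4, -129.5, 149.9]
tcp_rot: [0.0, 1.0, 0.012, 0.001]
force: [-0.0, -0.6, -0.5]
finger_gap: 50.2
gripper_force: 0.0
```

```bash
python3 -c "
from h import *
go(505.5,301,7,.6+np.pi/2)
t=arm.read_camera('top')
for c in clamps(t): print(c[:3])"
```

```text
tcp [ 518.4 -129.5  149.9] dxyz [  -2.7 -430.7  142.8] yaw -1.547 rz -0.576 j6 1.08 tilt [ 0.0003 -0.0014 -0.    ] F [-0.  -0.6 -0.5] t 21.0
(array([611.5, 302.5]), 2.028, array([19., 49.]))
(array([503.4, 298. ]), -2.56, array([19., 50.]))
(array([ 507.1, -192.7]), -2.423, array([14., 21.]))
(array([435.7, 387.5]), 2.656, array([20., 50.]))
(array([409.5, 196.2]), 2.921, array([19., 49.]))
(array([ 316.3, -602. ]), -3.121, array([ 70., 127.]))
```

Call:
{"fn": "nudge_tcp", "kwargs": {"deltas": [{"jaw":50,"x":-0.0064,"y":-0.984},{"jaw":50,"x":-0.0064,"y":-0.984},{"jaw":50,"x":-0.0064,"y":-0.984},{"jaw":50,"x":-0.0064,"y":-0.984},{"jaw":50,"x":-0.0064,"y":-0.984},{"jaw":50,"x":-0.0064,"y":-0.984},{"jaw":50,"x":-0.0048,"y":-0.984},{"jaw":50,"z":0.32,"drz":-0.752}]}}

```text
clock: 22.05
tool_pos: [507.7, 301.4, 129.1]
tcp_rot: [-0.001, 0.994, 0.108, 0.002]
force: [0.6, -0.0, -0.8]
finger_gap: 50.1
gripper_force: 0.0
```

Call:
{"fn": "nudge_tcp", "kwargs": {"deltas": [{"jaw":50,"z":0.32,"drz":-0.752},{"jaw":50,"drz":-0.752},{"jaw":50,"drz":-0.048},{"jaw":50}]}}

```text
clock: 22.55
tool_pos: [507.6, 297.9, 108.7]
tcp_rot: [0.0, 0.957, 0.291, 0.0]
force: [0.2, 0.0, 0.6]
finger_gap: 50.0
gripper_force: 0.0
```

```bash
python3 -c "
from h import *
go(505.5,301,7,.6+np.pi/2)
for c in wc(): print(c)"
```

```text
tcp [507.6 297.9 108.7] dxyz [ -0.   -3.8 101.7] yaw -0.979 rz -0.009 j6 1.31 tilt [ 0.0002 -0.0005  0.    ] F [0.2 0.  0.6] t 22.6
(array([613.2, 305.5]), 2.06, array([19., 49.]), np.int32(1582))
(array([506.3, 302.3]), -2.541, array([18., 51.]), np.int32(1105))
(array([440.3, 388.9]), 2.67, array([19., 54.]), np.int32(1177))
(array([413. , 200.9]), 2.918, array([26., 48.]), np.int32(1101))
```

Call:
{"fn": "nudge_tcp", "kwargs": {"deltas": [{"jaw":50,"y":-0.064,"z":0.656},{"jaw":50,"z":0.64},{"jaw":50,"z":0.32},{"jaw":50},{"jaw":10},{"jaw":10},{"jaw":10},{"jaw":10}]}}

```text
clock: 23.6
tool_pos: [505.0, 301.7, 8.0]
tcp_rot: [-0.0, 0.956, 0.293, 0.0]
force: [0.3, 0.2, 3.3]
finger_gap: 17.3
gripper_force: 30.0
```

Call:
{"fn": "nudge_tcp", "kwargs": {"deltas": [{"jaw":10},{"jaw":10},{"jaw":10,"z":-0.8},{"jaw":10,"z":-0.8},{"jaw":10,"z":-0.8,"drz":0.752},{"jaw":10,"drz":0.752},{"jaw":10,"drz":0.752},{"jaw":10,"drz":0.048}]}}

```text
clock: 24.6
tool_pos: [504.6, 301.5, 157.3]
tcp_rot: [0.0, 1.0, 0.011, -0.0]
force: [0.2, -0.9, -0.5]
finger_gap: 17.7
gripper_force: 30.0
```

Call:
{"fn": "nudge_tcp", "kwargs": {"deltas": [{"jaw":10,"x":0.008,"y":0.928},{"jaw":10,"x":0.008,"y":0.928},{"jaw":10,"x":0.008,"y":0.928},{"jaw":10,"x":0.008,"y":0.928},{"jaw":10,"x":0.008,"y":0.928},{"jaw":10,"x":0.008,"y":0.928},{"jaw":10,"x":0.008,"y":0.928},{"jaw":10}]}}

```text
clock: 25.6
tool_pos: [516.7, -107.7, 157.1]
tcp_rot: [0.0, 1.0, 0.01, -0.0]
force: [-0.0, 0.4, -0.6]
finger_gap: 17.2
gripper_force: 30.0
```

```bash
python3 -c "
from h import *
b=lambda y:(C[0]-92.5-Y*y,C[1]-92.5*Y+y)
go(*b(-24),46,-1.552)"
```

```text
tcp [ 516.7 -107.7  157.1] dxyz [  0.8  57.9 111.1] yaw -1.551 rz 0.001 j6 1.12 tilt [ 0.0003  0.0001 -0.    ] F [-0.   0.4 -0.6] t 25.6
```

In the tool's units: 58 mm is 0.928, 55 mm is 0.88.

Call:
{"fn": "nudge_tcp", "kwargs": {"deltas": [{"jaw":10,"x":0.0128,"y":0.928},{"jaw":10,"z":0.88},{"jaw":10,"z":0.8},{"jaw":10,"z":0.096},{"jaw":10},{"jaw":34},{"jaw":34},{"jaw":34,"z":-0.8}]}}

```text
clock: 26.6
tool_pos: [517.6, -161.6, 95.5]
tcp_rot: [-0.001, 1.0, 0.01, -0.002]
force: [-0.1, 0.6, -0.7]
finger_gap: 34.1
gripper_force: 0.0
```

Call:
{"fn": "nudge_tcp", "kwargs": {"deltas": [{"jaw":50,"z":-0.8},{"jaw":50,"x":-0.2256,"y":-0.8416},{"jaw":50,"x":-0.2256,"y":-0.8416},{"jaw":50,"x":-0.2256,"y":-0.8416},{"jaw":50,"x":-0.2256,"y":-0.8416},{"jaw":50,"x":-0.2256,"y":-0.8416},{"jaw":50,"x":-0.2256,"y":-0.8416},{"jaw":50,"x":-0.2256,"y":-0.8416}]}}

```text
clock: 27.6
tool_pos: [411.9, 205.5, 147.4]
tcp_rot: [-0.0, 1.0, 0.01, 0.001]
force: [1.3, -0.0, 0.3]
finger_gap: 50.0
gripper_force: 0.0
```

Call:
{"fn": "nudge_tcp", "kwargs": {"deltas": [{"jaw":50,"z":0.32,"drz":0.752},{"jaw":50,"z":0.32,"drz":0.168},{"jaw":50},{"jaw":50}]}}

```text
clock: 28.1
tool_pos: [412.9, 203.8, 107.5]
tcp_rot: [-0.0, 0.995, -0.104, 0.001]
force: [-0.2, 0.5, 0.6]
finger_gap: 49.8
gripper_force: 0.0
```

```bash
python3 -c "
from h import *
go(413,200.5,7,2.93+np.pi/2)
for c in wc(): print(c)"
```

```text
tcp [412.9 203.8 107.5] dxyz [  0.7   3.3 100.5] yaw -1.779 rz 0.004 j6 1.98 tilt [-0.0007 -0.0015  0.    ] F [-0.2  0.5  0.6] t 28.1
(array([412.7, 198.1]), 2.925, array([18., 51.]), np.int32(1130))
(array([439.4, 386.2]), 2.586, array([26., 50.]), np.int32(1667))
```

In the tool's units: 40 mm is 0.64, 20 mm is 0.32.

Call:
{"fn": "nudge_tcp", "kwargs": {"deltas": [{"jaw":50,"x":0.008,"y":0.0672,"z":0.64},{"jaw":50,"z":0.64},{"jaw":50,"z":0.32},{"jaw":50},{"jaw":10},{"jaw":10},{"jaw":10},{"jaw":10}]}}

```text
clock: 29.15
tool_pos: [412.2, 199.7, 7.0]
tcp_rot: [-0.0, 0.995, -0.104, 0.0]
force: [-0.4, -0.4, 5.1]
finger_gap: 17.5
gripper_force: 30.0
```

Call:
{"fn": "nudge_tcp", "kwargs": {"deltas": [{"jaw":10},{"jaw":10},{"jaw":10,"z":-0.8},{"jaw":10,"z":-0.8},{"jaw":10,"z":-0.8,"drz":-0.752},{"jaw":10,"drz":-0.168},{"jaw":10,"x":0.2624,"y":0.9152},{"jaw":10,"x":0.2624,"y":0.9152}]}}

```text
clock: 30.15
tool_pos: [447.3, 85.0, 156.7]
tcp_rot: [-0.0, 1.0, 0.011, 0.0]
force: [0.5, 0.4, -0.9]
finger_gap: 17.8
gripper_force: 30.0
```

Call:
{"fn": "nudge_tcp", "kwargs": {"deltas": [{"jaw":10,"x":0.2624,"y":0.9152},{"jaw":10,"x":0.2624,"y":0.9152},{"jaw":10,"x":0.2624,"y":0.9152},{"jaw":10,"x":0.2624,"y":0.9152},{"jaw":10,"z":0.48},{"jaw":10,"z":0.48},{"jaw":10}]}}

```text
clock: 31.02
tool_pos: [516.5, -141.0, 94.9]
tcp_rot: [-0.001, 1.0, 0.01, -0.002]
force: [0.4, -0.4, -0.4]
finger_gap: 17.7
gripper_force: 30.0
```

```bash
python3 -c "
from h import *
b=lambda y:(C[0]-92.5-Y*y,C[1]-92.5*Y+y)
go(*b(0),46,-1.552)"
```

```text
tcp [ 516.5 -141.    94.9] dxyz [ 1.9  0.7 48.9] yaw -1.550 rz 0.002 j6 1.06 tilt [-0.0022  0.0039  0.    ] F [ 0.4 -0.4 -0.4] t 31.0
```

In the tool's units: -59 mm is -0.944, -7.6 mm is -0.1216.

Call:
{"fn": "nudge_tcp", "kwargs": {"deltas": [{"jaw":10,"x":0.0304,"y":0.0112,"z":0.784},{"jaw":10},{"jaw":34},{"jaw":34},{"jaw":34,"z":-0.8},{"jaw":50,"z":-0.8},{"jaw":50,"x":-0.1216,"y":-0.944},{"jaw":50,"x":-0.1216,"y":-0.944}]}}

```text
clock: 32.02
tool_pos: [501.8, -23.5, 149.4]
tcp_rot: [0.0, 1.0, 0.01, 0.002]
force: [0.8, -0.8, -0.7]
finger_gap: 50.2
gripper_force: 0.0
```

Call:
{"fn": "nudge_tcp", "kwargs": {"deltas": [{"jaw":50,"x":-0.1216,"y":-0.944},{"jaw":50,"x":-0.1216,"y":-0.944},{"jaw":50,"x":-0.1216,"y":-0.944},{"jaw":50,"x":-0.1216,"y":-0.944},{"jaw":50,"x":-0.1216,"y":-0.944},{"jaw":50,"x":-0.1216,"y":-0.944},{"jaw":50,"x":-0.1216,"y":-0.944},{"jaw":50,"z":0.32,"drz":0.752}]}}

```text
clock: 33.02
tool_pos: [439.4, 391.3, 129.6]
tcp_rot: [-0.002, 0.997, -0.083, 0.002]
force: [0.6, -0.6, -0.8]
finger_gap: 49.9
gripper_force: 0.0
```

Call:
{"fn": "nudge_tcp", "kwargs": {"deltas": [{"jaw":50,"z":0.32,"drz":0.752},{"jaw":50,"drz":0.536},{"jaw":50},{"jaw":50}]}}

```text
clock: 33.52
tool_pos: [440.2, 387.5, 108.4]
tcp_rot: [-0.001, 0.971, -0.24, 0.001]
force: [-0.5, -0.7, 0.4]
finger_gap: 50.3
gripper_force: 0.0
```

```bash
python3 -c "
from h import *
go(439.5,388,7,2.65+np.pi/2)
for c in wc(): print(c)"
```

```text
tcp [440.2 387.5 108.4] dxyz [ -1.   -0.  101.4] yaw -2.056 rz 0.006 j6 2.58 tilt [-0.0013 -0.0008 -0.    ] F [-0.5 -0.7  0.4] t 33.5
(array([439.1, 389.4]), 2.668, array([19., 51.]), np.int32(1133))
(array([239.7, 335.8]), 1.15, array([12., 49.]), np.int32(236))
```

Call:
{"fn": "nudge_tcp", "kwargs": {"deltas": [{"jaw":50,"x":-0.016,"z":0.64},{"jaw":50,"z":0.64},{"jaw":50,"z":0.336},{"jaw":50},{"jaw":10},{"jaw":10},{"jaw":10},{"jaw":10}]}}

```text
clock: 34.58
tool_pos: [439.3, 387.9, 7.1]
tcp_rot: [-0.0, 0.97, -0.242, 0.0]
force: [-0.1, -0.4, 3.6]
finger_gap: 17.3
gripper_force: 30.0
```

Call:
{"fn": "nudge_tcp", "kwargs": {"deltas": [{"jaw":10},{"jaw":10},{"jaw":10,"z":-0.8},{"jaw":10,"z":-0.8,"drz":-0.752},{"jaw":10,"z":-0.8,"drz":-0.752},{"jaw":10,"drz":-0.536},{"jaw":10,"x":0.1216,"y":0.9008},{"jaw":10,"x":0.1216,"y":0.9008}]}}

```text
clock: 35.58
tool_pos: [456.5, 274.5, 156.3]
tcp_rot: [0.0, 1.0, 0.011, -0.0]
force: [0.5, -0.6, -0.8]
finger_gap: 17.5
gripper_force: 30.0
```

Call:
{"fn": "nudge_tcp", "kwargs": {"deltas": [{"jaw":10,"x":0.1216,"y":0.9008},{"jaw":10,"x":0.1216,"y":0.9008},{"jaw":10,"x":0.1216,"y":0.9008},{"jaw":10,"x":0.1216,"y":0.9008},{"jaw":10,"x":0.1216,"y":0.9008},{"jaw":10,"x":0.1216,"y":0.9008},{"jaw":10,"x":0.1216,"y":0.9008,"z":0.48},{"jaw":10,"z":0.48}]}}

```text
clock: 36.58
tool_pos: [518.3, -119.4, 96.4]
tcp_rot: [0.001, 1.0, 0.008, 0.001]
force: [0.8, 0.6, -0.3]
finger_gap: 17.6
gripper_force: 30.0
```

Call:
{"fn": "nudge_tcp", "kwargs": {"deltas": [{"jaw":10}]}}

```text
clock: 36.7
tool_pos: [516.7, -115.8, 95.6]
tcp_rot: [-0.001, 1.0, 0.01, -0.002]
force: [-0.5, 0.7, 1.0]
finger_gap: 17.7
gripper_force: 30.0
```

```bash
python3 -c "
from h import *
b=lambda y:(C[0]-92.5-Y*y,C[1]-92.5*Y+y)
go(*b(24),46,-1.552)
t=arm.read_camera('top')
for c in clamps(t): print(c[:3])"
```

```text
tcp [ 516.7 -115.8   95.6] dxyz [ 1.2  1.9 49.6] yaw -1.551 rz 0.001 j6 1.11 tilt [-0.0022  0.0042 -0.    ] F [-0.5  0.7  1. ] t 36.7
(array([611.5, 302.5]), 2.028, array([19., 49.]))
(array([ 316. , -601.7]), -3.118, array([ 69., 127.]))
```

In the tool's units: -52.5 mm is -0.84, 12.9 mm is 0.2064.

Call:
{"fn": "nudge_tcp", "kwargs": {"deltas": [{"jaw":10,"x":0.0192,"y":0.0304,"z":0.7936},{"jaw":10},{"jaw":34},{"jaw":34},{"jaw":34,"z":-0.8},{"jaw":50,"z":-0.8},{"jaw":50,"x":0.2064,"y":-0.84},{"jaw":50,"x":0.2064,"y":-0.84}]}}

```text
clock: 37.75
tool_pos: [543.2, -11.3, 149.8]
tcp_rot: [0.0, 1.0, 0.01, 0.002]
force: [0.3, 0.1, -0.8]
finger_gap: 50.4
gripper_force: 0.0
```

Call:
{"fn": "nudge_tcp", "kwargs": {"deltas": [{"jaw":50,"x":0.2064,"y":-0.84},{"jaw":50,"x":0.2064,"y":-0.84},{"jaw":50,"x":0.2064,"y":-0.84},{"jaw":50,"x":0.2064,"y":-0.84},{"jaw":50,"x":0.2064,"y":-0.84},{"jaw":50,"x":0.2064,"y":-0.84},{"jaw":30,"drz":-0.752},{"jaw":30,"drz":-0.752}]}}

```text
clock: 38.75
tool_pos: [613.3, 305.3, 149.0]
tcp_rot: [-0.0, 0.98, 0.2, 0.001]
force: [0.2, -0.8, -0.6]
finger_gap: 32.2
gripper_force: 0.0
```

Call:
{"fn": "nudge_tcp", "kwargs": {"deltas": [{"jaw":30,"drz":-0.752},{"jaw":30,"drz":-0.752},{"jaw":30,"drz":-0.752},{"jaw":30,"drz":-0.752},{"jaw":30,"drz":-0.752},{"jaw":30,"drz":-0.752},{"jaw":30,"drz":-0.752},{"jaw":30,"drz":-0.752}]}}

```text
clock: 39.75
tool_pos: [613.5, 304.5, 149.3]
tcp_rot: [0.001, 0.581, 0.814, 0.001]
force: [-0.8, 0.0, -0.4]
finger_gap: 29.8
gripper_force: 0.0
```

Call:
{"fn": "nudge_tcp", "kwargs": {"deltas": [{"jaw":30,"z":0.32,"drz":-0.6},{"jaw":30,"z":0.32},{"jaw":30}]}}

```text
clock: 40.12
tool_pos: [613.0, 304.3, 107.6]
tcp_rot: [-0.001, 0.521, 0.854, -0.001]
force: [-0.3, 0.4, 1.1]
finger_gap: 30.1
gripper_force: 0.0
```

```bash
python3 -c "
from h import *
go(612.5,304,8,2.05+np.pi/2)
for c in wc(): print(c)
w=arm.read_camera('wrist');cv2.imwrite('pics/w7.png',w['image'])"
```

```text
tcp [613.  304.3 107.6] dxyz [-0.1 -0.4 99.6] yaw 0.475 rz -0.004 j6 -0.19 tilt [-0.0016 -0.0003 -0.    ] F [-0.3  0.4  1.1] t 40.1
(array([612.7, 306.5]), 2.05, array([18., 50.]), np.int32(1139))
```

Call:
{"fn": "nudge_tcp", "kwargs": {"deltas": [{"jaw":30,"z":0.64},{"jaw":30,"z":0.64},{"jaw":30,"z":0.3136},{"jaw":30},{"jaw":10},{"jaw":10},{"jaw":10},{"jaw":10}]}}

```text
clock: 41.22
tool_pos: [614.4, 304.7, 10.0]
tcp_rot: [0.001, 0.521, 0.854, 0.001]
force: [-0.8, -0.1, 6.9]
finger_gap: 16.9
gripper_force: 30.0
```

Call:
{"fn": "nudge_tcp", "kwargs": {"deltas": [{"jaw":10},{"jaw":10,"z":-0.8},{"jaw":10,"z":-0.8},{"jaw":10,"z":-0.8,"drz":0.752},{"jaw":10,"drz":0.752},{"jaw":10,"drz":0.752},{"jaw":10,"drz":0.752},{"jaw":10,"drz":0.752}]}}

```text
clock: 42.22
tool_pos: [613.4, 304.4, 158.6]
tcp_rot: [0.0, 0.852, 0.524, 0.0]
force: [0.2, -0.2, -0.1]
finger_gap: 17.1
gripper_force: 30.0
```

Call:
{"fn": "nudge_tcp", "kwargs": {"deltas": [{"jaw":10,"drz":0.752},{"jaw":10,"drz":0.752},{"jaw":10,"drz":0.752},{"jaw":10,"drz":0.752},{"jaw":10,"drz":0.752},{"jaw":10,"drz":0.6},{"jaw":10,"x":-0.2064,"y":0.7936},{"jaw":10,"x":-0.2064,"y":0.7936}]}}

```text
clock: 43.22
tool_pos: [589.2, 203.7, 158.4]
tcp_rot: [0.0, 1.0, 0.011, 0.0]
force: [1.1, -0.7, -1.2]
finger_gap: 17.4
gripper_force: 30.0
```

Call:
{"fn": "nudge_tcp", "kwargs": {"deltas": [{"jaw":10,"x":-0.2064,"y":0.7936},{"jaw":10,"x":-0.2064,"y":0.7936},{"jaw":10,"x":-0.2064,"y":0.7936},{"jaw":10,"x":-0.2064,"y":0.7936},{"jaw":10,"x":-0.2064,"y":0.7936},{"jaw":10,"x":-0.2064,"y":0.7936},{"jaw":10,"z":0.48},{"jaw":10,"z":0.48}]}}

```text
clock: 44.22
tool_pos: [518.6, -95.3, 98.1]
tcp_rot: [0.0, 1.0, 0.01, 0.001]
force: [-0.2, -0.4, -0.3]
finger_gap: 17.1
gripper_force: 30.0
```

Call:
{"fn": "nudge_tcp", "kwargs": {"deltas": [{"jaw":10}]}}

```text
clock: 44.35
tool_pos: [517.7, -94.3, 97.2]
tcp_rot: [-0.001, 1.0, 0.01, -0.002]
force: [-0.9, -0.5, 0.5]
finger_gap: 16.9
gripper_force: 30.0
```

```bash
python3 -c "
from h import *
b=lambda y:(C[0]-92.5-Y*y,C[1]-92.5*Y+y)
go(*b(48),46,-1.552)"
```

```text
tcp [517.7 -94.3  97.2] dxyz [-0.3 -0.7 51.2] yaw -1.550 rz 0.002 j6 1.14 tilt [-0.0013  0.003  -0.    ] F [-0.9 -0.5  0.5] t 44.4
```

Call:
{"fn": "nudge_tcp", "kwargs": {"deltas": [{"jaw":10,"y":-0.0112,"z":0.816},{"jaw":10},{"jaw":34},{"jaw":34},{"jaw":34,"z":-0.8},{"jaw":50,"z":-0.96},{"jaw":50,"z":-0.96},{"jaw":50,"z":-0.48}]}}

```text
clock: 45.35
tool_pos: [518.9, -93.8, 252.0]
tcp_rot: [0.001, 1.0, 0.01, 0.003]
force: [-0.8, -0.7, -0.4]
finger_gap: 49.8
gripper_force: 0.0
```

Call:
{"fn": "nudge_tcp", "kwargs": {"deltas": [{"jaw":50,"x":-0.8,"y":0.48},{"jaw":50,"x":-0.64,"y":0.4},{"jaw":50},{"jaw":50}]}}

```text
clock: 45.85
tool_pos: [430.2, -150.6, 248.1]
tcp_rot: [0.0, 1.0, 0.01, 0.001]
force: [0.2, -0.1, 0.6]
finger_gap: 50.0
gripper_force: 0.0
```

```bash
python3 -c "
from h import *
w=arm.read_camera('wrist');
for c in clamps(w,36):print(c)
u,v=pj(w,(550,-120,30)); print(u,v); crop(w,int(max(0,min(u-150,260))),0,300,2.66,'pics/w8.png')
"
```

```text
(array([520. , -94.3]), -3.122, array([20., 48.]), np.int32(706))
(array([ 518.9, -141.4]), -3.11, array([18., 50.]), np.int32(651))
(array([ 519.4, -161.6]), -3.129, array([19., 49.]), np.int32(688))
(array([ 518.8, -189.3]), -3.122, array([19., 48.]), np.int32(689))
(array([ 516.8, -117.4]), -3.125, array([20., 48.]), np.int32(689))
(array([ 181.6, -478.7]), -2.543, array([ 5., 17.]), np.int32(18))
251.46612918976902 70.08530359966443
```

View pics/w8.png

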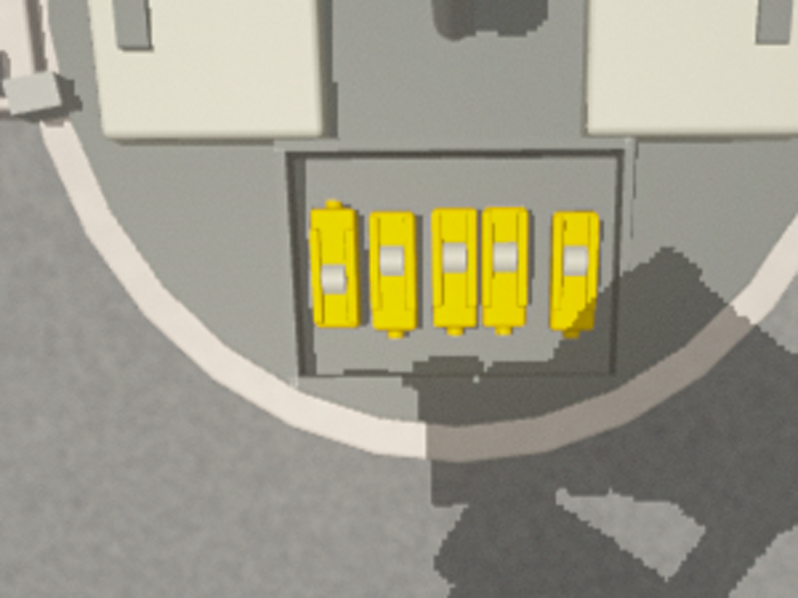

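The picture shows all five clamps lying flat in the bay, between columns 310 and 600, with the tray still square. Now I'll move the tab back.

In the tool's units: -47.7 mm is -0.7632, 36.1 mm is 0.5776, -0.188 rad is -0.752.

Call:
{"fn": "nudge_tcp", "kwargs": {"deltas": [{"jaw":60,"x":0.5776,"y":-0.7632},{"jaw":60,"x":0.5776,"y":-0.7632},{"jaw":60,"x":0.5776,"y":-0.7632},{"jaw":60,"x":0.5776,"y":-0.7632},{"jaw":60,"x":0.5776,"y":-0.7632},{"jaw":60,"drz":-0.752},{"jaw":60,"drz":-0.752},{"jaw":60,"drz":-0.752}]}}

```text
clock: 46.9
tool_pos: [605.6, 93.1, 246.7]
tcp_rot: [-0.0, 0.957, 0.291, -0.0]
force: [-0.4, -0.8, 0.3]
finger_gap: 60.2
gripper_force: 0.0
```

Call:
{"fn": "nudge_tcp", "kwargs": {"deltas": [{"jaw":60,"drz":-0.752},{"jaw":60,"drz":-0.752},{"jaw":60,"drz":-0.752},{"jaw":60,"drz":-0.752},{"jaw":60,"drz":-0.752},{"jaw":60,"z":0.64,"drz":-0.268},{"jaw":60,"z":0.64},{"jaw":60}]}}

```text
clock: 47.9
tool_pos: [604.3, 92.7, 164.6]
tcp_rot: [-0.002, 0.701, 0.714, -0.002]
force: [0.2, 0.4, 0.4]
finger_gap: 60.0
gripper_force: 0.0
```

```bash
python3 -c "
from h import *
go(606.0,91.8,43,.0193)"
```

```text
tcp [604.3  92.7 164.6] dxyz [ -0.9   2.4 121.6] yaw 0.018 rz -0.001 j6 -0.06 tilt [-0.0059 -0.0004 -0.    ] F [0.2 0.4 0.4] t 47.9
```

Call:
{"fn": "nudge_tcp", "kwargs": {"deltas": [{"jaw":60,"x":-0.016,"y":0.0128,"z":0.64},{"jaw":60,"z":0.64},{"jaw":60,"z":0.48},{"jaw":60,"z":0.16},{"jaw":60},{"jaw":60}]}}

```text
clock: 48.65
tool_pos: [607.0, 90.7, 48.8]
tcp_rot: [0.001, 0.701, 0.713, 0.001]
force: [1.1, -0.5, -0.6]
finger_gap: 60.0
gripper_force: 0.0
```

```bash
python3 -c "
from h import *
go(606.0,91.8,43,.0193)"
```

```text
tcp [607.   90.7  48.8] dxyz [ 1.1 -1.   5.8] yaw 0.017 rz -0.002 j6 -0.06 tilt [0.0029 0.0001 0.    ] F [ 1.1 -0.5 -0.6] t 48.6
```

Call:
{"fn": "nudge_tcp", "kwargs": {"deltas": [{"jaw":60,"x":0.016,"y":-0.0128,"z":0.08},{"jaw":60},{"jaw":10},{"jaw":10},{"jaw":10},{"jaw":10},{"jaw":10},{"jaw":10}]}}

```text
clock: 49.65
tool_pos: [605.3, 91.5, 42.1]
tcp_rot: [0.0, 0.701, 0.713, 0.0]
force: [-0.1, -0.7, -0.4]
finger_gap: 15.6
gripper_force: 30.0
```

```bash
python3 -c "
from h import *
go(606.0,91.8,43,.0193)"
```

```text
tcp [605.3  91.5  42.1] dxyz [ 0.3  0.7 -0.9] yaw 0.017 rz -0.002 j6 -0.06 tilt [0.0001 0.0001 0.    ] F [-0.1 -0.7 -0.4] t 49.6
```

Call:
{"fn": "nudge_tcp", "kwargs": {"deltas": [{"jaw":10,"z":-0.08},{"jaw":10,"z":-0.16},{"jaw":10,"z":-0.16},{"jaw":10,"z":-0.08},{"jaw":10},{"jaw":10}]}}

```text
clock: 50.4
tool_pos: [605.1, 91.5, 71.9]
tcp_rot: [-0.0, 0.701, 0.713, -0.0]
force: [0.8, 0.3, -0.7]
finger_gap: 15.9
gripper_force: 30.0
```

```bash
python3 -c "
from h import *
go(606.8,56.0,74,.0193)
w=arm.read_camera('wrist');crop(w,180,110,200,4,'pics/w9.png')"
```

```text
tcp [605.1  91.5  71.9] dxyz [-35.6   1.1  -2.1] yaw 0.017 rz -0.002 j6 -0.06 tilt [-0.0005 -0.      0.    ] F [ 0.8  0.3 -0.7] t 50.4
```

In the tool's units: -18 mm is -0.288, -17.8 mm is -0.2848.

Call:
{"fn": "nudge_tcp", "kwargs": {"deltas": [{"jaw":10,"x":-0.288,"y":0.0048},{"jaw":10,"x":-0.2848,"y":0.0048},{"jaw":10},{"jaw":10},{"jaw":10,"z":0.128},{"jaw":10,"z":0.096},{"jaw":10}]}}

```text
clock: 51.32
tool_pos: [606.0, 56.0, 57.3]
tcp_rot: [-0.001, 0.701, 0.713, -0.0]
force: [-0.3, -0.9, -1.2]
finger_gap: 15.7
gripper_force: 30.0
```

Call:
{"fn": "nudge_tcp", "kwargs": {"deltas": [{"jaw":10,"z":0.08},{"jaw":10,"z":0.08},{"jaw":10}]}}

```text
clock: 51.7
tool_pos: [606.2, 55.8, 47.6]
tcp_rot: [-0.0, 0.701, 0.713, -0.0]
force: [0.2, 0.4, -1.0]
finger_gap: 15.8
gripper_force: 30.0
```

In the tool's units: 3 mm is 0.048, 2 mm is 0.032.

Call:
{"fn": "nudge_tcp", "kwargs": {"deltas": [{"jaw":10,"z":0.048},{"jaw":10,"z":0.032},{"jaw":10}]}}

```text
clock: 52.08
tool_pos: [606.4, 55.8, 42.9]
tcp_rot: [-0.0, 0.701, 0.713, -0.0]
force: [0.2, -0.2, -0.4]
finger_gap: 16.1
gripper_force: 30.0
```

```bash
python3 -c "
from h import *
go(606.8,56.0,42,.0193)"
```

```text
tcp [606.4  55.8  42.9] dxyz [0.2 0.4 0.9] yaw 0.017 rz -0.002 j6 -0.12 tilt [-0.0003 -0.      0.    ] F [ 0.2 -0.2 -0.4] t 52.1
```

Call:
{"fn": "nudge_tcp", "kwargs": {"deltas": [{"jaw":10,"z":0.0192},{"jaw":10},{"jaw":60},{"jaw":60},{"jaw":60,"z":-0.64},{"jaw":60,"z":-0.96},{"jaw":60,"z":-0.96},{"jaw":60,"x":-0.32,"z":-0.72}]}}

```text
clock: 53.08
tool_pos: [606.7, 36.4, 249.8]
tcp_rot: [0.001, 0.7, 0.714, 0.001]
force: [0.6, -0.5, -0.2]
finger_gap: 60.2
gripper_force: 0.0
```

Call:
{"fn": "nudge_tcp", "kwargs": {"deltas": [{"jaw":60,"x":-0.32},{"jaw":60},{"jaw":60}]}}

```text
clock: 53.45
tool_pos: [606.7, 16.1, 245.2]
tcp_rot: [-0.001, 0.701, 0.713, -0.001]
force: [0.2, -0.2, 0.8]
finger_gap: 59.9
gripper_force: 0.0
```

```bash
python3 -c "
from h import *
go(606.8,56.0,42,.0193)
w=arm.read_camera('wrist'); u,v=pj(w,(607,45,34)); print(u,v)
crop(w,int(u)-70,int(v)-55,140,5.714,'pics/w10.png')"
```

```text
tcp [606.7  16.1 245.2] dxyz [ 39.7   1.5 203.2] yaw 0.017 rz -0.002 j6 -0.19 tilt [-0.0031 -0.0008 -0.    ] F [ 0.2 -0.2  0.8] t 53.5
278.8919392875455 158.58904576943735
```

View pics/w10.png

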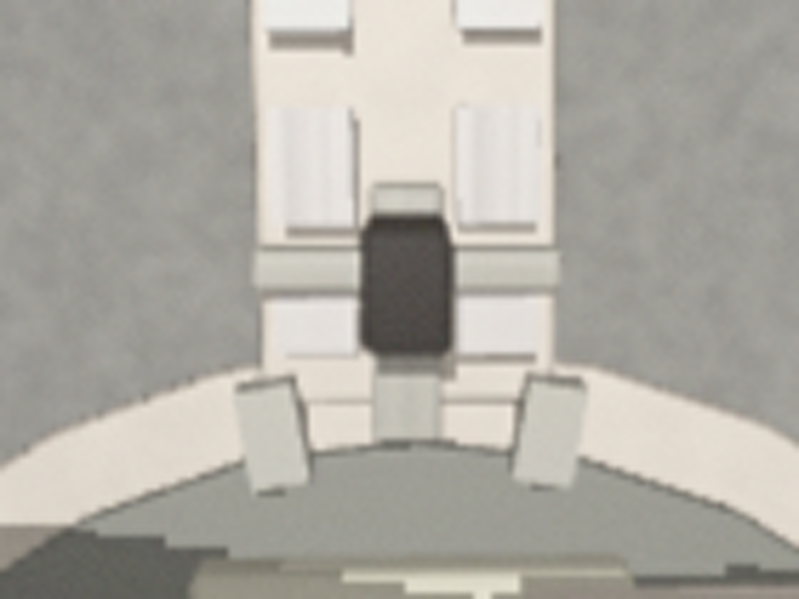

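The tab's cross plate (rows 247–295) lies in the inner notch. The nose, at about (407,410), is midway between the lugs at (272,433) and (550,433). Nothing is being touched, so I'll hand in.

```bash
python3 -c "
from plant import arm
print(arm.hand_in())"
```

```text
the job is handed in; nothing more can be done
None
```

The job is handed in: all five clamps are in the open bay, which is square to the front, and the tab is back in the inner notch between the lugs, locking the tray; the jar, forceps and cap dish were not handled, and no verdict came back.

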